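# Draw a sprung trailer drawshaft into line with a drift and fit its bolt

### The job

The drawshaft of this trailer hitch sits several millimetres out of line, too far in or too far out, with the bolt holes in the grey casting around it. Take the tapered drift from the rack and press it by hand, feeling your way and never forcing it, down through the casting's front hole (the one nearer the ball cup) until its shoulder is down on the casting and the shaft is drawn into line; leave it standing there and fit the bolt from the rack in the rear hole, its head fully down on the casting. Leave the other things on the bench where they are.

Things in the scene. Friction and masses are not known exactly. Their poses are not given: they have to be found in the camera images.
- hitch: Trailer hitch, fixed, 550 mm long: ball cup, grey cast sleeve (170 x 70 mm, flat top 95 mm above the bench), bare square drawshaft, overrun housing. Origin on the bench midway between the two bolt holes; x runs from the ball cup (-x, nearest the robot) to the housing (+x), z up. The sleeve's top wall is 12 mm thick.
- front_hole (a point): Centre of the mouth of the casting's upright 14 mm front hole, nearer the ball cup, on the sleeve's flat top, 45 mm from the hitch's origin towards -x. Axes as the hitch. 83 mm free below the mouth, where only the walls of casting and shaft are met.
- rear_hole (a point): Centre of the mouth of the casting's upright 14 mm rear hole, nearer the housing, on the sleeve's flat top, 90 mm from the front hole. Axes as the hitch. Same depth.
- sleeve_mid (a point): Middle of the sleeve's flat top. 1 mm below the 12 mm wall slides the sprung drawshaft: its wall is 8 mm thick, with two 14 mm holes 90 mm apart, moving along the hitch's x only. They stand 8 to 9 mm out of line, towards +x or -x: which way and how far is not measured; feel it or look down the hole. Holding it in line takes 10 to 15 N; let go, it springs back.
- lever_top (a point): Highest point of the black release lever on the ball cup, 126 mm above the bench, 150 mm from the front hole; leave it alone. The housing at the other end is 105 mm high, its grease nipples 116 mm.
- rack: Fixed bench rack of bent aluminium sheet, 200 x 62 mm, deck top 88 mm above the bench. Three 15 mm square holes in a row along its x axis, 65 mm apart, hold the drift, the bolt and the punch in any order. Origin on the bench under its middle.
- drift_grip (a point): Tapered steel drift, 122 mm long, 0.2 kg, point down in the rack. This point: centre of its dark round grip (20 mm thick, 50 mm tall), 25 mm above its shoulder. z points up the drift. Below the shoulder: 20 mm parallel, 13.2 mm thick, then 52 mm of taper to a blunt 4 mm point. It goes home under a push of about 10 to 15 N; more than 70 N of contact on casting or drawshaft is forcing it.
- bolt_head (a point): Steel M12 bolt, 0.11 kg, standing point down in the rack. This point is the centre of its round socket head (18 mm thick, 12 mm tall, so 6 mm above the seat under the head). z points up along the bolt. Shank 12 mm thick, 75 mm long, its last 4 mm tapering to 8 mm.
- punch: Slim straight pin punch, 14 mm octagonal body 60 mm tall above the rack; stays in the rack. Origin at its point.
- tray: Fixed shallow aluminium tray, 200 x 110 x 30 mm, holding two nuts and a tow ball. Origin on the bench under its middle.
- nut0: M12 flange nut in the tray, 26 mm across, 14 mm tall. Origin under it.
- nut1: Another such nut in the tray.
- tow_ball: Steel tow ball, 50 mm across, 62 mm tall, upright in the tray. Origin under it.
- hammer: Hammer lying on the bench beyond the work.
- spanner: Spanner lying on the bench beyond the work.
- grease_tin: Round metal tin, 76 mm across, 75 mm tall, on the bench. Origin under it.
Mind the look-alikes: they are no part of the job. What is shaped like the part that bears drift_grip but brown or turquoise is not meant.

How it is judged:
By the outcome, as a careful person would: the job done as asked, in the order asked, and still so for the second after the job is handed in, with the robot touching nothing.
It also fails if it takes over 72 s, if anything falls off the work surface, if the arm or the gripper's body presses on something with over 40 N, if the wrist force passes 120 N, or if a joint passes its speed limit or range.

### The arm

A 6-joint arm with a two-finger parallel gripper is mounted at the origin on the work surface. World frame = base frame: x ahead of the robot, y to its left, z up, the work surface at z = 0. Lengths are in m, angles in rad, forces in N, time in s.
With the tool pointing down it reaches from about 0.3 to 0.775 m from the base axis. Payload 14.6 kg.
Tool frame: the origin (TCP) lies at the very end of the fingers, on their centre line; the grasp point (between the pads) lies 19 mm behind it; z points along the fingers, y is the direction in which the jaws open and shut (so a half turn about z gives the same grasp; the last joint's range is limited). The gripper opens to 94 mm and grips with 3 to 60 N. Pads are 16 mm wide; open, the fingers measure 119 mm over their backs; the gripper's body (75 mm by 177 mm) begins 78 mm behind the grasp point.
Start: joints at [1.217, 0.3, 1.521, -0, 1.321, -0.067], TCP at [0.156, 0.528, 0.205] pointing down, gripper open.
Joint ranges: [-3.03, 3.03], [-0.79, 2.21], [0.23, 2.52], [-1.04, 4.18], [0, 3.07], [-2.55, 2.55]. Speed limits (rad/s): [2.22, 2.22, 2.57, 3.14, 3.14, 3.14].

### API

Orientations are given as [roll, pitch, yaw] about the fixed x, y, z axes, in that order (R = Rz(yaw) Ry(pitch) Rx(roll)).
In Python, from station import ctrl, vision, ticket gives the robot as it stands.
- The arm moves only by the tool step_arm, never from a script. Its argument "steps" is a list of rows, each an object of numbers: "x", "y", "z": the shift along the tool's x, y, z in m; "ax", "ay", "az": the turn, a rotation vector about the tool's x, y, z in degrees; "claw": the finger opening in m, from 0 to 0.094. A call has 1 to 5 rows; each row shifts and turns the pose as measured when the row begins, along the tool's axes as they then stand; what a row does not reach is not made up. A row lasts 1/12 s, in which the tool goes at most 41.7 mm and 7.16 degrees, less where a joint would pass 70% of its speed; a pose out of reach is approached as far as the arm can. A call with a gripper value outside its range is refused whole. The fingers move at their own pace and stop on an object; "grip_force" is the grip in N (left out, the last holds). Time passes only in rows, so rows that do not move let the fingers close. It gives the time, the measured TCP pose, the force and the opening at its end, in the units of the state.
- ctrl.get_obs(): the state, without advancing time (a new reading comes with each control period).
- vision.camera(name): name is "scene" or "top" or "wrist"; returns (picture, depth): 384x512x3 uint8, red, green, blue; 384x512 float32, m along the optical axis (not along the pixel's ray), 0 where there is no reading.
- vision.camera_params(name): a dict with "fov_y" (degrees; the focal length in pixels is half the picture's height over the tangent of half this angle, whatever the lens; pixels are square), "cx", "cy" (the principal point, pixels), "origin" and "attitude" of the camera in the world; the wrist camera has in their place "mount" (4x4, takes a point from camera to tool coordinates, whose origin is the TCP and whose axes are the flange's). Camera axes: x right, y up, looking along -z (the intrinsics and any distortion apply to the point x, -y, -z); pixel columns grow to the right and rows downward; lengths in m; the calibration is good to about 2 mm. A picture is of the moment at which its call begins: read the wrist's pose just before it. camera_params takes no time and is no camera call.
- ticket.hand_in(): hands the job in, once; it reports no verdict.
The state is a dict: "time_s": time; "qpos": joint angles; "joint_vel": joint speeds; "tau": joint torques, N m; "ee_pos": TCP position; "eef_rot": TCP orientation; "force": force on the tool from outside, world axes, zero at the start; "moment": the same for the moment, N m; "grip_width": finger opening in m.
Only numpy, scipy, OpenCV 4.12 (cv2) and the standard library are available. Lean on these libraries where they do the work, as an engineer would, in place of code of your own. Each camera call takes 0.05 s, during which the arm holds its last target.

## Working session

There is one attempt and no reset: what is moved stays moved. The work goes in short steps, Python scripts to look and compute and a tool call to move; the robot and the scene stay as the last step left them, time stands still between calls to the robot, and variables do not carry over. Pictures are saved under pics/ and viewed, and the job is handed in when it is done.

Besides the shell and the picture viewer there is one more tool, called after "Call:" as name([rows], argument=value, ...), one row to a line, values as JSON. step_arm: Moves the arm, as the interface text tells. Its arguments: {"type":"object","properties":{"steps":{"type":"array"},"grip_force":{"type":"number"}},"required":["steps"]}

```bash
ls; mkdir -p pics
python3 - <<'E'
from station import ctrl, vision, ticket
import cv2,numpy as np
print(ctrl.get_obs())
for n in ["scene","top","wrist"]:
    p,d=vision.camera(n); cv2.imwrite(f"pics/{n}0.png",p[:,:,::-1]); np.save(f"pics/{n}0.npy",d)
    print(n,vision.camera_params(n))
E
```

```text
pics
{'time_s': 0.0, 'qpos': array([ 1.21735334e+00,  3.00497716e-01,  1.52160830e+00, -2.11107739e-06,
        1.32071131e+00, -6.66220124e-02]), 'joint_vel': array([-6.13067254e-04, -9.58850370e-05,  3.83812436e-05,  3.28269701e-04,
       -8.25062996e-04,  5.20976332e-04]), 'tau': array([ 2.38559813e-03, -5.31802011e+01, -3.52738130e+01,  7.09894393e-02,
        2.42693274e-02, -1.66851632e-04]), 'ee_pos': array([0.15551594, 0.5272655 , 0.20486022]), 'eef_rot': array([-3.14037056e+00, -7.94897369e-05,  2.85477216e+00]), 'force': array([0.12640363, 0.53637154, 0.52551682]), 'moment': array([-0.03854761, -0.02566223,  0.02484091]), 'grip_width': 0.09398713046109892}
scene {'fov_y': 42.82520356486542, 'cx': 257.61680499125043, 'cy': 187.00909143652186, 'origin': array([ 1.42463409, -0.46434261,  1.0146913 ]), 'attitude': array([0.83972455, 0.02023368, 1.03970765])}
top {'fov_y': 50.47376114245364, 'cx': 257.4359060934964, 'cy': 192.70166637722954, 'origin': array([0.47123388, 0.01961495, 1.19264873]), 'attitude': array([ 0.05317791,  0.01405738, -1.57274952])}
wrist {'fov_y': 62.73302582716099, 'cx': 255.76262235645854, 'cy': 191.37110136193286, 'mount': array([[-2.91209314e-04,  9.60935820e-01,  2.76771144e-01,
         8.02701849e-02],
       [ 9.99999903e-01,  3.71122837e-04, -2.36353906e-04,
         6.75904223e-04],
       [-3.29837026e-04,  2.76771048e-01, -9.60935835e-01,
        -1.77916484e-01],
       [ 0.00000000e+00,  0.00000000e+00,  0.00000000e+00,
         1.00000000e+00]])}
```

View pics/top0.png

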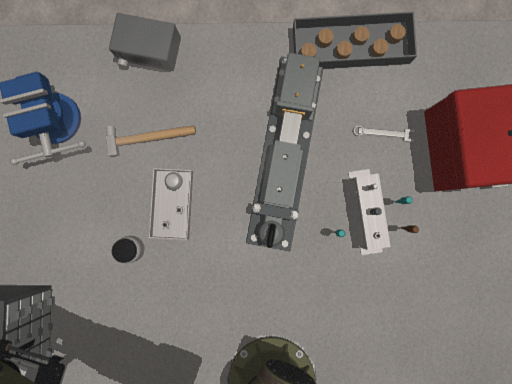

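View pics/scene0.png

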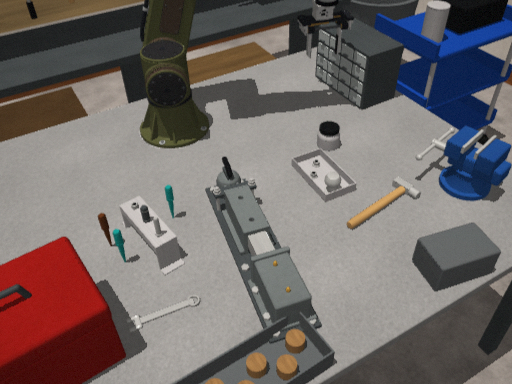

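View pics/wrist0.png

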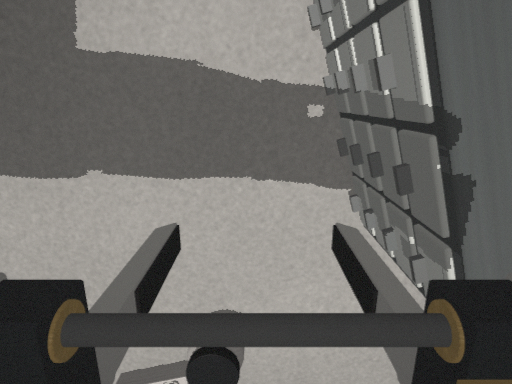

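```bash
cat > h.py <<'E'
import numpy as np,cv2
from scipy.spatial.transform import Rotation as R
from station import ctrl,vision,ticket
def cam(n,obs=None):
    p=vision.camera_params(n); f=192/np.tan(np.radians(p['fov_y']/2))
    if 'mount' in p:
        o=obs or ctrl.get_obs(); T=np.eye(4);T[:3,:3]=R.from_euler('xyz',o['eef_rot']).as_matrix();T[:3,3]=o['ee_pos']
        M=T@p['mount']; return f,p['cx'],p['cy'],M[:3,3],M[:3,:3]
    return f,p['cx'],p['cy'],np.array(p['origin']),R.from_euler('xyz',p['attitude']).as_matrix()
def ray(c,u,v):
    f,cx,cy,o,A=c; return o,A@np.array([(u-cx)/f,-(v-cy)/f,-1])
def onz(c,u,v,z):
    o,d=ray(c,u,v); return o+d*(z-o[2])/d[2]
def proj(c,P):
    f,cx,cy,o,A=c; q=A.T@(np.asarray(P)-o); return cx+f*q[0]/-q[2], cy-f*q[1]/-q[2]
def dep(c,u,v,d):
    o,r=ray(c,u,v); return o+r*d[int(round(v)),int(round(u))]
def tri(a,b):
    (o1,d1),(o2,d2)=a,b; A=np.stack([d1,-d2],1); s=np.linalg.lstsq(A,o2-o1,rcond=None)[0]
    p,q=o1+s[0]*d1,o2+s[1]*d2; return (p+q)/2,np.linalg.norm(p-q)
E
python3 - <<'E'
from h import *
t=cv2.imread('pics/top0.png');s=cv2.imread('pics/scene0.png')
cv2.imwrite('pics/c1.png',cv2.resize(t[160:260,325:425],(600,600),interpolation=cv2.INTER_CUBIC))
cv2.imwrite('pics/c2.png',cv2.resize(s[175:275,90:190],(600,600),interpolation=cv2.INTER_CUBIC))
cv2.imwrite('pics/c3.png',cv2.resize(t[100:260,230:340],(412,600),interpolation=cv2.INTER_CUBIC))
dt=np.load('pics/top0.npy');c=cam('top')
for u,v in [(374,187),(376,211),(377,235),(341,233),(408,200),(415,229),(357,180),(382,247),(285,156),(279,189),(271,225),(280,175),(300,90),(200,180)]: print(u,v,dep(c,u,v,dt).round(4))
E
```

```text
374 187 [ 0.5408 -0.2647  0.1464]
376 211 [ 0.4794 -0.2703  0.1406]
377 235 [ 0.4158 -0.2832  0.0996]
341 233 [ 0.4221 -0.1842  0.1181]
408 200 [ 0.508  -0.3585  0.1245]
415 229 [ 0.4324 -0.3761  0.1215]
357 180 [ 0.5637 -0.2347  0.0891]
382 247 [ 0.3831 -0.2995  0.087 ]
285 156 [ 0.6309 -0.0406  0.0823]
279 189 [ 0.5405 -0.0239  0.0789]
271 225 [ 0.4429 -0.0012  0.1036]
280 175 [ 0.5775 -0.0262  0.0941]
300 90 [ 0.807  -0.0809  0.1057]
200 180 [0.5726 0.2051 0.0007]
```

View pics/c1.png

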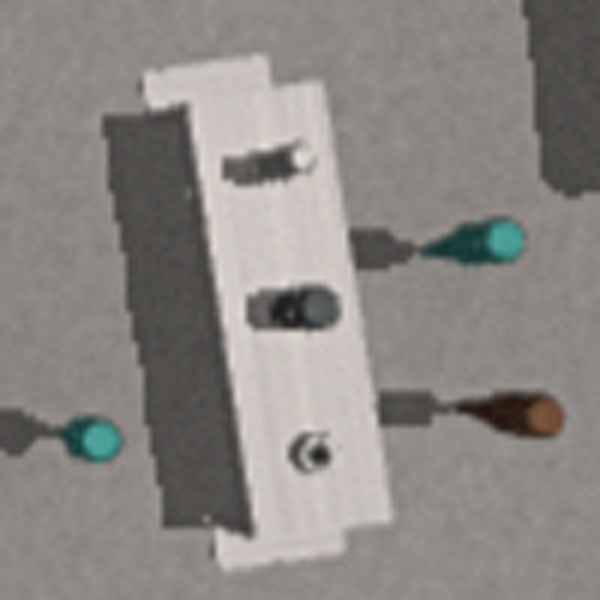

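View pics/c2.png

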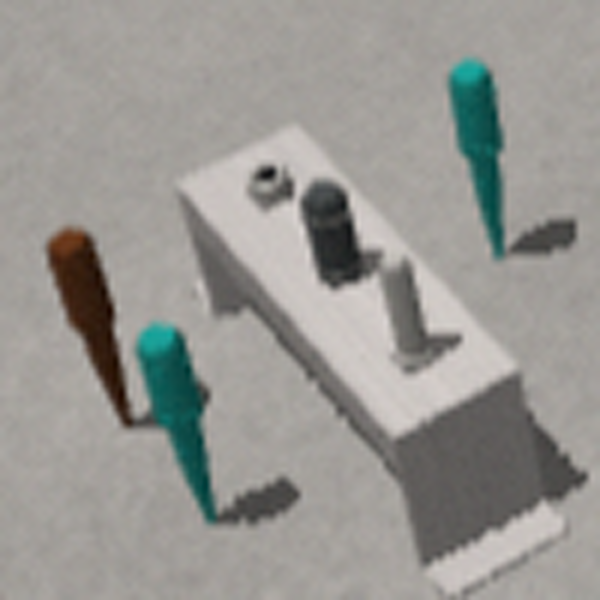

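View pics/c3.png

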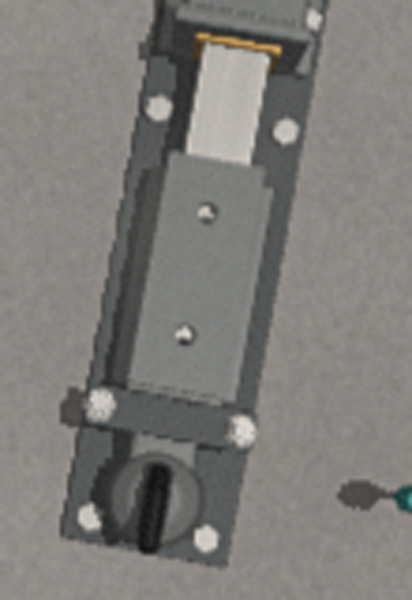

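The drift is the middle item in the rack, at top px (376,211): it has a dark round grip. The other candidates don't fit:
- (374,187) is the slim punch.
- (377,235) is the bolt.
- (408,200), (341,233) and (415,229) are the turquoise and brown look-alikes standing on the bench.

Next I'll move over the hitch for a close look.

```bash
cat > plan.py <<'E'
import sys
from h import *
a=[float(v) for v in sys.argv[1:]]
o=ctrl.get_obs(); A=R.from_euler('xyz',o['eef_rot']).as_matrix()
if len(a)>3:
    T=R.from_euler('xyz',[np.pi,0,a[3]]).as_matrix(); print('rotvec tool deg',np.degrees(R.from_matrix(A.T@T).as_rotvec()).round(2))
d=A.T@(np.array(a[:3])-o['ee_pos']); print('tool mm',(1e3*d).round(1),'n',np.linalg.norm(d)/.0417)
print(o['time_s'],o['ee_pos'].round(4),o['eef_rot'].round(4),o['grip_width'].round(4),o['force'].round(1))
E
python3 plan.py 0.61 -0.04 0.25 2.957
```

```text
rotvec tool deg [-0.05 -0.01 -5.86]
tool mm [-596.4 -415.6  -44.7] n 17.46588868691645Traceback (most recent call last):
  File "plan.py", line 8, in <module>
    print(o['time_s'],o['ee_pos'].round(4),o['eef_rot'].round(4),o['grip_width'].round(4),o['force'].round(1))
                                                                 ^^^^^^^^^^^^^^^^^^^^^
AttributeError: 'float' object has no attribute 'round'
```

Call:
step_arm([
  {"x":-0.033,"y":-0.023,"z":-0.009},
  {"x":-0.033,"y":-0.023,"z":-0.009},
  {"x":-0.033,"y":-0.023,"z":-0.009},
  {"x":-0.033,"y":-0.023,"z":-0.009},
  {"x":-0.033,"y":-0.023,"z":-0.009},
])

```text
validation failed for argument at $.st...
```

Call:
step_arm([
  {"x":-0.033,"y":-0.023},
  {"x":-0.033,"y":-0.023},
  {"x":-0.033,"y":-0.023},
  {"x":-0.033,"y":-0.023},
  {"x":-0.033,"y":-0.023},
])

```text
validation failed for argument at $.st...
```

Call:
step_arm([
  {"x":-0.033,"y":-0.023},
  {"x":-0.033,"y":-0.023},
  {"x":-0.033,"y":-0.023},
  {"x":-0.033,"y":-0.023},
  {"az":-5.9},
])

```text
validation failed for argument at $.st...
```

```bash
sed -i "s/o\['grip_width'\].round(4)/round(o['grip_width'],4)/" plan.py; python3 plan.py 0.61 -0.04 0.25 2.957
```

```text
rotvec tool deg [-0.05 -0.01 -5.86]
tool mm [-596.4 -415.6  -44.7] n 17.46588868691645
0.15 [0.1555 0.5274 0.205 ] [-3.1408e+00 -1.0000e-04  2.8547e+00] 0.0942 [ 0.   0.9 -0.4]
```

Call:
step_arm([
  {"x":-0.033,"y":-0.023,"z":-0.009,"ax":0,"ay":0,"az":0,"claw":0.094},
  {"x":-0.033,"y":-0.023,"z":-0.009,"ax":0,"ay":0,"az":0,"claw":0.094},
  {"x":-0.033,"y":-0.023,"z":-0.009,"ax":0,"ay":0,"az":0,"claw":0.094},
  {"x":-0.033,"y":-0.023,"z":-0.009,"ax":0,"ay":0,"az":0,"claw":0.094},
  {"x":-0.033,"y":-0.023,"z":-0.009,"ax":0,"ay":0,"az":0,"claw":0.094},
])

```text
time_s: 0.57
ee_pos: [0.2797, 0.3688, 0.2472]
eef_rot: [-3.134, -0.002, 2.865]
force: [1.2, 1.2, -0.3]
grip_width: 0.094
```

Call:
step_arm([
  {"x":-0.033,"y":-0.023,"z":0,"ax":0,"ay":0,"az":0,"claw":0.094},
  {"x":-0.033,"y":-0.023,"z":0,"ax":0,"ay":0,"az":0,"claw":0.094},
  {"x":-0.033,"y":-0.023,"z":0,"ax":0,"ay":0,"az":0,"claw":0.094},
  {"x":-0.033,"y":-0.023,"z":0,"ax":0,"ay":0,"az":0,"claw":0.094},
  {"x":-0.033,"y":-0.023,"z":0,"ax":0,"ay":0,"az":0,"claw":0.094},
])

```text
time_s: 0.98
ee_pos: [0.4101, 0.2059, 0.25]
eef_rot: [-3.137, -0.0, 2.866]
force: [-0.6, 0.8, -0.4]
grip_width: 0.0942
```

Call:
step_arm([
  {"x":-0.033,"y":-0.023,"z":0,"ax":0,"ay":0,"az":0,"claw":0.094},
  {"x":-0.033,"y":-0.023,"z":0,"ax":0,"ay":0,"az":0,"claw":0.094},
  {"x":-0.033,"y":-0.023,"z":0,"ax":0,"ay":0,"az":0,"claw":0.094},
  {"x":-0.033,"y":-0.023,"z":0,"ax":0,"ay":0,"az":-5,"claw":0.094},
])

```text
time_s: 1.32
ee_pos: [0.5139, 0.0753, 0.2505]
eef_rot: [-3.137, -0.0, 2.951]
force: [0.4, 0.9, 0.9]
grip_width: 0.0939
```

```bash
python3 plan.py 0.61 -0.04 0.25 2.957
```

```text
rotvec tool deg [-0.24 -0.01 -0.32]
tool mm [-116.2  -95.1    0.9] n 3.600313657653491
1.3167 [0.5139 0.0753 0.2505] [-3.1374e+00 -1.0000e-04  2.9514e+00] 0.0939 [0.4 0.9 0.9]
```

Call:
step_arm([
  {"x":-0.029,"y":-0.024,"z":0,"ax":0,"ay":0,"az":-0.3,"claw":0.094},
  {"x":-0.029,"y":-0.024,"z":0,"ax":-0.2,"ay":0,"az":0,"claw":0.094},
  {"x":-0.029,"y":-0.024,"z":0,"ax":0,"ay":0,"az":0,"claw":0.094},
  {"x":-0.029,"y":-0.023,"z":0,"ax":0,"ay":0,"az":0,"claw":0.094},
  {"x":0,"y":0,"z":0,"ax":0,"ay":0,"az":0,"claw":0.094},
])

```text
time_s: 1.73
ee_pos: [0.6161, -0.052, 0.248]
eef_rot: [-3.14, -0.003, 2.957]
force: [-1.1, 0.3, 0.7]
grip_width: 0.094
```

Run:
```python
from h import *
import pickle
o=ctrl.get_obs(); p,d=vision.camera('wrist')
print(o['time_s'],o['ee_pos'],o['eef_rot'])
pickle.dump((o,p,d),open('w1.pkl','wb'))
cv2.imwrite('pics/w1.png',p[:,:,::-1])
cv2.imwrite('pics/w1a.png',cv2.resize(p[20:220,150:350,::-1],(600,600),interpolation=cv2.INTER_CUBIC))
```

```text
1.7333 [ 0.61613083 -0.05195693  0.24795452] [-3.14018600e+00 -3.08616771e-03  2.95746541e+00]
```

View pics/w1.png

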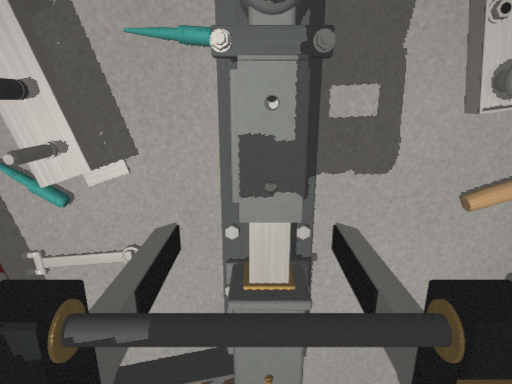

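View pics/w1a.png

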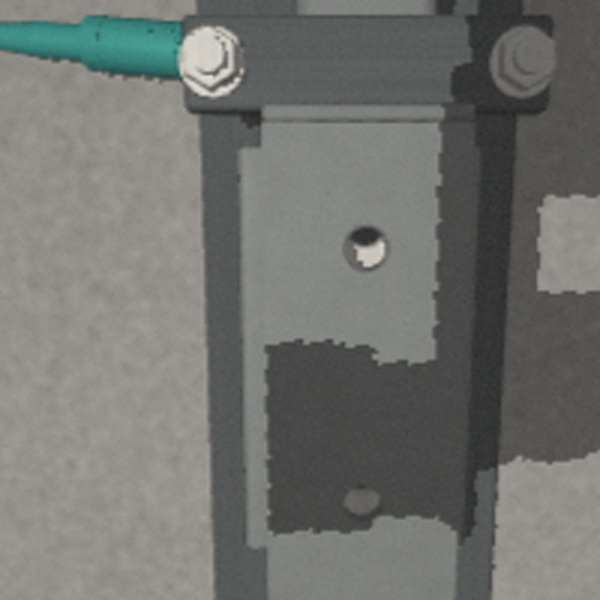

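The hole interiors are visible: front at w1 (272,102), rear at (270,187). The front hole is dark towards -x and bright towards +x. The turquoise tool near (180,35) looks as if it's lying down, so I'll check that in the other views.

Run:
```python
from h import *
import pickle
p,d=vision.camera('scene'); cv2.imwrite('pics/s2.png',p[:,:,::-1])
p,d2=vision.camera('top'); cv2.imwrite('pics/t2.png',p[:,:,::-1])
pickle.dump((p,d2),open('t2.pkl','wb'))
```

```text
(no output)
```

View pics/s2.png

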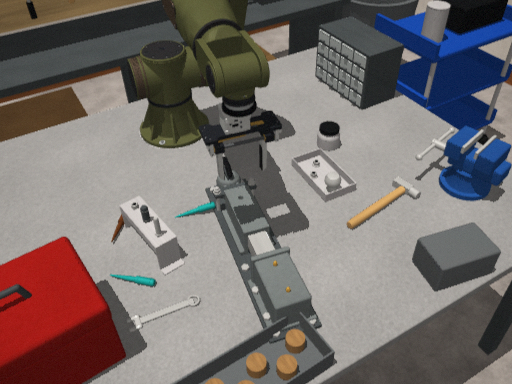

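View pics/t2.png

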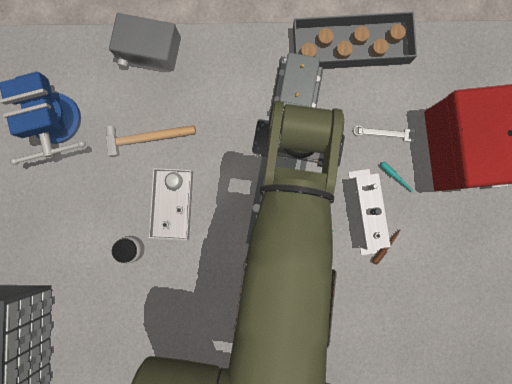

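The three look-alikes stood balanced on their points and toppled on their own; the arm was far away and its forces were about 0. The drift, bolt and punch are still in the rack. Next I'll measure the holes.

Run:
```python
from h import *
import pickle
o,p,d=pickle.load(open('w1.pkl','rb'))
c=cam('wrist',o)
f=p[85:120,254:290,::-1]; r=p[170:205,252:288,::-1]
f=cv2.resize(f,None,fx=16,fy=16,interpolation=cv2.INTER_CUBIC); r=cv2.resize(r,None,fx=16,fy=16,interpolation=cv2.INTER_CUBIC)
r=np.clip(r.astype(float)*2,0,255).astype(np.uint8)
n=min(f.shape[1],380)
cv2.imwrite('pics/holes.png',cv2.resize(np.hstack([f[:560,:576],r[:560,:576]]),(800,389)))
for u,v in [(272,102),(270,187),(262,102),(272,120)]:
    print(dep(c,u,v,d).round(4), onz(c,u,v,.095).round(4))
print(proj(c,[.54,-.0239,.095]))
dd=d[92:114,262:284]; 
np.set_printoptions(linewidth=200)
o3,r3=c[3],None
# height map
H=np.array([[dep(c,u,v,d)[2]*1000 for u in range(262,284)] for v in range(92,114)]).round(0).astype(int); print(H)
H=np.array([[dep(c,u,v,d)[2]*1000 for u in range(260,282)] for v in range(178,198)]).round(0).astype(int); print(H)
```

```text
[ 0.5414 -0.02    0.0794] [ 0.5412 -0.0208  0.095 ]
[ 0.6326 -0.0381  0.0801] [ 0.6286 -0.038   0.095 ]
[ 0.5394 -0.0307  0.093 ] [ 0.5394 -0.0307  0.095 ]
[ 0.5589 -0.0237  0.0931] [ 0.5587 -0.0238  0.095 ]
(np.float64(268.75517612639595), np.float64(101.35023318924611))
[[ 93  94  93  94  94  94  93  92  93  94  96  95  94  95  94  94  92  94  94  94  95  93]
 [ 93  93  94  95  94  94  95  95  93  92  94  92  95  95  93  94  94  93  95  94  94  93]
 [ 93  92  95  94  94  94 426  94  95  94  93  94  94  93  94  93  95  94  92  94  94  94]
 [ 94  92  93  92  93  93  93  93  94  92  94  93  93  95  92  94  95  93  96  94  94  94]
 [ 92  94  94  93  92  94  94  10  10  10  13  12  88  93  94  93  93  95  94  94  93  94]
 [ 94  94  94  94  94  92  10  11 426  11  11  11  11  82  92  93  95  94  94  93  94  95]
 [ 94  94  93  92  94  11  12  11  10  10  10  10  12  12  83  92  94  94  94  93  93  94]
 [ 93  94  95  94  10  11  10  11  11  11  10  11  11  11  82  86  94  93  93  95  93  94]
 [ 93  93  95  93  81  10 426   9  10  11  11  10  11  79  80  79  92  94  93  94  93  93]
 [ 93  9
[... 1856 characters left out ...]
94 93 92]
 [93 93 94 93 85 83 81 82 81 81 81 80 81 81 81 81 87 93 94 93 93 93]
 [94 93 93 94 91 82 81 81 81 81 81 79 81 79 82 84 89 92 94 94 93 94]
 [93 94 94 95 94 87 82 80 81 80 82 80 80 81 84 86 91 93 94 92 93 94]
 [93 95 94 95 93 92 86 83 82 81 81 81 84 83 88 91 94 93 93 93 94 94]
 [94 93 92 94 93 93 90 88 86 85 86 86 87 89 91 92 92 94 94 93 94 94]
 [94 95 93 94 95 94 94 94 90 89 89 90 90 91 93 95 94 94 94 93 93 92]
 [93 94 94 92 94 94 94 93 94 93 93 93 93 94 94 94 95 94 93 95 93 93]
 [93 94 94 93 94 94 95 95 93 93 94 94 94 93 94 95 94 94 94 95 93 93]
 [95 95 94 93 94 94 93 93 94 94 94 94 95 95 95 94 95 93 93 94 94 93]
 [93 93 93 94 95 95 94 95 94 95 94 92 93 94 93 93 93 94 94 93 95 95]]
```

View pics/holes.png

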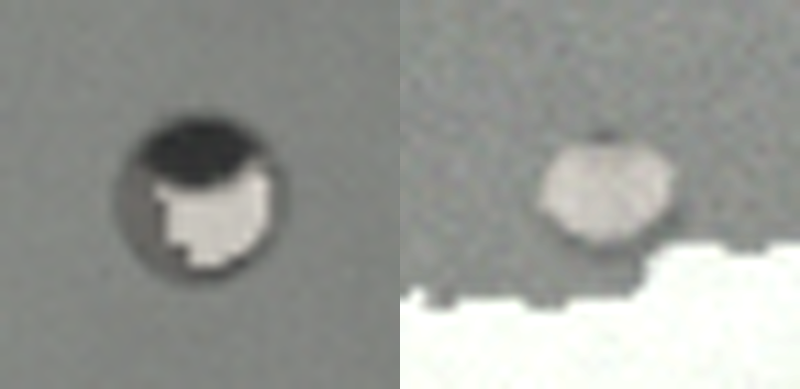

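The shaft holes sit towards -x: the opening shows at the -x side, with shaft metal towards +x. I'll descend for a finer look.

Call:
step_arm([
  {"x":0,"y":-0.01,"z":0.035,"ax":0,"ay":0,"az":0,"claw":0.094},
  {"x":0,"y":-0.005,"z":0.035,"ax":0,"ay":0,"az":0,"claw":0.094},
  {"x":0,"y":0,"z":0.028,"ax":0,"ay":0,"az":0,"claw":0.094},
  {"x":0,"y":0,"z":0,"ax":0,"ay":0,"az":0,"claw":0.094},
  {"x":0,"y":0,"z":0,"ax":0,"ay":0,"az":0,"claw":0.094},
])

```text
time_s: 2.3
ee_pos: [0.6096, -0.0563, 0.1529]
eef_rot: [3.141, 0.004, 2.967]
force: [0.9, -0.1, 0.5]
grip_width: 0.094
```

Run:
```python
from h import *
import pickle
o=ctrl.get_obs(); p,d=vision.camera('wrist')
print(o['time_s'],o['ee_pos'],o['eef_rot'])
pickle.dump((o,p,d),open('w2.pkl','wb'))
cv2.imwrite('pics/w2.png',p[:,:,::-1])
```

```text
2.3 [ 0.60957162 -0.05631549  0.15286202] [3.1412459  0.00430087 2.96746268]
```

View pics/w2.png

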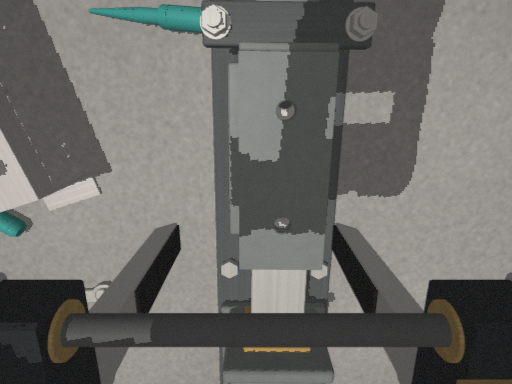

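Run:
```python
from h import *
import pickle
o,p,d=pickle.load(open('w2.pkl','rb'))
c=cam('wrist',o)
def pts(u0,u1,v0,v1):
    return [(u,v,dep(c,u,v,d)) for v in range(v0,v1) for u in range(u0,u1)]
topz=np.median([q[2] for u,v,q in pts(250,275,130,150)]); print('topz',topz)
C=[]
for (u0,u1,v0,v1) in [(274,299,98,124),(270,295,212,236)]:
    P=pts(u0,u1,v0,v1); m=np.zeros((384,512),np.uint8)
    for u,v,q in P:
        if q[2]<topz-.004: m[v,u]=255
    cn=max(cv2.findContours(m,cv2.RETR_EXTERNAL,cv2.CHAIN_APPROX_NONE)[0],key=cv2.contourArea)
    W=np.array([onz(c,u,v,topz)[:2] for u,v in np.argwhere(m)[:,::-1]])
    E=np.array([onz(c,u,v,topz)[:2] for u,v in cn[:,0]])
    (x,y),r=cv2.minEnclosingCircle((E*1000).astype(np.float32)); print('circ',x,y,r,'mean',W.mean(0)*1000,'eqr',1e3*np.sqrt(len(W)*(330.**-2)))
    C.append(np.array([x,y]))
    # see-through
    S=np.array([q[:2]*1000 for u,v,q in P if .078<q[2]<topz-.009]); print('shaft surf extents')
    T=[(u,v) for u,v,q in P if q[2]<.03 and q[2]>-.1]
    print('shaft',len(S),'through',len(T))
    C.append((S,T))
ax=C[2]-C[0]; print('dist',np.linalg.norm(ax),'yaw',np.arctan2(ax[1],ax[0])); ax/=np.linalg.norm(ax)
for k in (0,2):
    S,T=C[k+1]; rel=(S-C[k]); a=rel@ax; b=rel@[-ax[1],ax[0]]
    k_=abs(b)<2; print('shaft x range along centre',a[k_].min(),a[k_].max())
    if T:
        X=np.array([onz(c,u,v,topz-.013)[:2]*1000 for u,v in T])-C[k]; a=X@ax;b=X@[-ax[1],ax[0]]; k_=abs(b)<2
        if k_.any(): print('through at shaft top plane',a[k_].min(),a[k_].max(), 'all',a.min(),a.max(),b.min(),b.max())
# sleeve edges yaw
f=p[98:124,274:299,::-1].copy();r=p[212:236,270:295,::-1].copy()
g=lambda i:cv2.resize(np.clip(i.astype(float)*1.8,0,255).astype(np.uint8),(400,400),interpolation=cv2.INTER_CUBIC)
cv2.imwrite('pics/holes2.png',np.hstack([g(f),g(r)]))
```

```text
topz 0.0936694639592663
circ 541.5192260742188 -21.46219253540039 6.793869972229004 mean [541.39976976 -21.53330593] eqr 50.797135194667305
shaft surf extents
shaft 188 through 73
circ 628.8695678710938 -37.922760009765625 6.5393781661987305 mean [628.96127651 -37.88248279] eqr 41.21657729919831
shaft surf extents
shaft 141 through 0
dist 88.8877522137275 yaw -0.18625884531041065
shaft x range along centre -0.6716840526217945 6.8836254583960645
through at shaft top plane -6.586573635971184 -1.38318299092741 all -6.586573635971184 -1.38318299092741 -4.109564150401974 5.061377844898086
shaft x range along centre -0.1941398479977906 8.60130306040028
```

View pics/holes2.png

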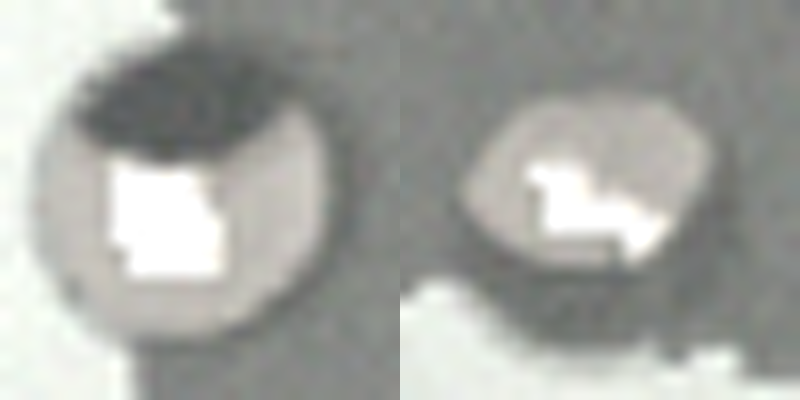

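```bash
python3 - <<'E'
from h import *
c=cam('top')
print('drift',onz(c,378,211.1,.138),'bolt',onz(c,376.4,235,.1),'punch',onz(c,375.3,186,.148))
print('front hole proj',proj(c,[.5415,-.0215,.095]),'rear',proj(c,[.629,-.038,.095]))
t=cv2.imread('pics/top0.png')
cv2.imwrite('pics/c5.png',np.hstack([cv2.resize(t[196:226,361:391],(400,400),interpolation=cv2.INTER_CUBIC),cv2.resize(t[175:205,264:294],(400,400),interpolation=cv2.INTER_CUBIC)]))
E
python3 plan.py 0.478 -0.275 0.26 2.955
```

```text
drift [ 0.47910307 -0.27619093  0.138     ] bolt [ 0.41586677 -0.28148948  0.1       ] punch [ 0.54323961 -0.2676327   0.148     ]
front hole proj (np.float64(278.3386003504546), np.float64(188.27674386555174)) rear (np.float64(284.281428780025), np.float64(156.0267673320291))
rotvec tool deg [0.02 0.24 0.72]
tool mm [  91.2 -238.2 -107.6] n 6.639213486078681
2.35 [ 0.6096 -0.0562  0.1529] [3.1412 0.0042 2.9676] 0.0937 [-0.5  0.2 -1.2]
```

View pics/c5.png

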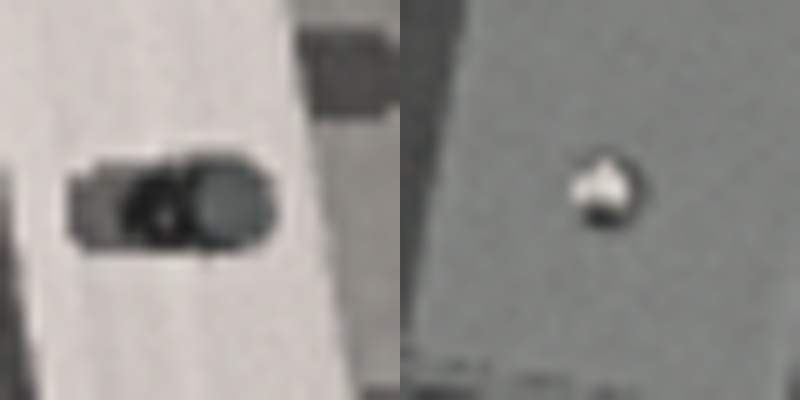

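Call:
step_arm([
  {"x":0.005,"y":-0.01,"z":-0.04,"ax":0,"ay":0.2,"az":0.3,"claw":0.094},
  {"x":0.017,"y":-0.03,"z":-0.02,"ax":0,"ay":0,"az":0,"claw":0.094},
  {"x":0.014,"y":-0.037,"z":-0.01,"ax":0,"ay":0,"az":0,"claw":0.094},
  {"x":0.014,"y":-0.039,"z":0,"ax":0,"ay":0,"az":0,"claw":0.094},
  {"x":0.014,"y":-0.039,"z":0,"ax":0,"ay":0,"az":0,"claw":0.094},
])

```text
time_s: 2.77
ee_pos: [0.5201, -0.1931, 0.2355]
eef_rot: [-3.14, 0.012, 2.976]
force: [1.0, -0.2, -0.7]
grip_width: 0.0943
```

Call:
step_arm([
  {"x":0.014,"y":-0.039,"z":0,"ax":0,"ay":0,"az":0,"claw":0.094},
  {"x":0.01,"y":-0.038,"z":0,"ax":0,"ay":0,"az":0,"claw":0.094},
  {"x":0,"y":0,"z":0,"ax":0,"ay":0,"az":0,"claw":0.06},
  {"x":0,"y":0,"z":0,"ax":0,"ay":0,"az":0,"claw":0.06},
])

```text
time_s: 3.1
ee_pos: [0.48, -0.2721, 0.247]
eef_rot: [-3.133, 0.026, 2.973]
force: [0.6, 0.1, 0.0]
grip_width: 0.0838
```

```bash
python3 plan.py 0.479 -0.276 0.235 2.955
python3 - <<'E'
from h import *
import pickle
o=ctrl.get_obs(); p,d=vision.camera('wrist')
pickle.dump((o,p,d),open('w3.pkl','wb'))
cv2.imwrite('pics/w3.png',p[:,:,::-1])
c=cam('wrist',o); print(proj(c,[.479,-.276,.138]),proj(c,[.479,-.276,.088]),proj(c,[.4158,-.2815,.1]))
E
```

```text
rotvec tool deg [-0.46  1.49  1.03]
tool mm [ 0.6 -3.9 12. ] n 0.30403195173973274
3.1 [ 0.48   -0.2721  0.247 ] [-3.1333  0.0259  2.973 ] 0.0838 [0.6 0.1 0. ]
(np.float64(251.7328267926409), np.float64(185.72389189419263)) (np.float64(252.6553159784634), np.float64(172.72710011155843)) (np.float64(236.20497314790225), np.float64(116.0133381013362))
```

View pics/w3.png

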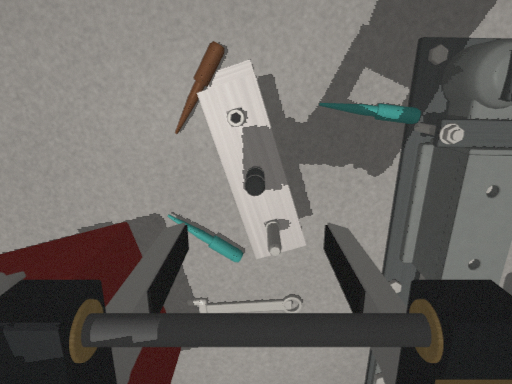

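Run:
```python
from h import *
import pickle
o,p,d=pickle.load(open('w3.pkl','rb')); c=cam('wrist',o)
g=lambda i:cv2.resize(np.clip(i.astype(float)*2,0,255).astype(np.uint8),(400,400),interpolation=cv2.INTER_CUBIC)
cv2.imwrite('pics/c6.png',np.hstack([g(p[157:207,230:280,::-1]),g(p[95:145,211:261,::-1])]))
for z0,z1,uu,vv in [(.130,.15,(235,275),(160,205)),(.096,.104,(222,250),(104,132))]:
    Q=np.array([dep(c,u,v,d) for v in range(*vv) for u in range(*uu)]); k=(Q[:,2]>z0)&(Q[:,2]<z1); Q=Q[k]
    (x,y),r=cv2.minEnclosingCircle((Q[:,:2]*1000).astype(np.float32)); print(k.sum(),Q.mean(0),np.median(Q[:,2]),x,y,r)
```

```text
320 [ 0.48012155 -0.27361304  0.13544861] 0.1362271354408223 481.28253173828125 -273.8199462890625 9.76828670501709
246 [ 0.41710695 -0.28291947  0.09882377] 0.09887460248866756 417.18267822265625 -283.0099182128906 8.893046379089355
```

View pics/c6.png

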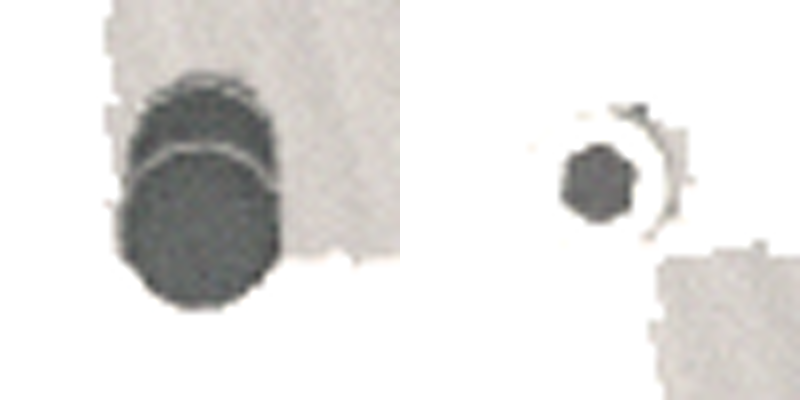

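The crop confirms the dark round grip at w3 (255,183) is the drift, and the bolt head is at (236,117). Descending to grasp the drift.

```bash
python3 plan.py 0.4805 -0.2745 0.098 2.955
```

```text
rotvec tool deg [-0.49  1.52  1.06]
tool mm [  3.3  -1.2 149.2] n 3.5790273869449214
3.15 [ 0.4803 -0.2719  0.2472] [-3.1328  0.0264  2.9737] 0.0802 [-0.5  0.1  0. ]
```

Call:
step_arm([
  {"x":0,"y":0,"z":0.02,"ax":-0.5,"ay":1.5,"az":1.0,"claw":0.05},
  {"x":0,"y":-0.002,"z":0.03,"ax":0,"ay":0,"az":0,"claw":0.05},
  {"x":0,"y":0,"z":0.02,"ax":0,"ay":0,"az":0,"claw":0.05},
  {"x":0,"y":0,"z":0,"ax":0,"ay":0,"az":0,"claw":0.05},
  {"x":0,"y":0,"z":0,"ax":0,"ay":0,"az":0,"claw":0.05},
])

```text
time_s: 3.57
ee_pos: [0.4852, -0.2696, 0.1822]
eef_rot: [-3.139, 0.009, 2.962]
force: [-0.8, 0.4, 1.1]
grip_width: 0.0504
```

```bash
python3 plan.py 0.4805 -0.2745 0.098 2.955
```

```text
rotvec tool deg [-0.17  0.51  0.42]
tool mm [ 4.5 -5.4 84.2] n 2.0264413329915225
3.5667 [ 0.4852 -0.2696  0.1822] [-3.1386  0.009   2.9623] 0.0504 [-0.8  0.4  1.1]
```

Call:
step_arm([
  {"x":0.0045,"y":-0.0055,"z":0.02,"ax":-0.2,"ay":0.5,"az":0.4,"claw":0.05},
  {"x":0,"y":0,"z":0,"ax":0,"ay":0,"az":0,"claw":0.05},
  {"x":0,"y":0,"z":0,"ax":0,"ay":0,"az":0,"claw":0.05},
])

```text
time_s: 3.82
ee_pos: [0.4828, -0.2728, 0.1672]
eef_rot: [-3.14, 0.006, 2.959]
force: [-0.3, -0.4, 1.2]
grip_width: 0.0501
```

```bash
python3 plan.py 0.4805 -0.2745 0.098 2.955
```

```text
rotvec tool deg [-0.08  0.32  0.23]
tool mm [ 2.3 -2.  69.1] n 1.659767295193551
3.8167 [ 0.4828 -0.2728  0.1672] [-3.1402  0.0056  2.959 ] 0.0501 [-0.3 -0.4  1.2]
```

Call:
step_arm([
  {"x":0.002,"y":-0.002,"z":0.026,"ax":0,"ay":0.3,"az":0.2,"claw":0.05},
  {"x":0.0005,"y":-0.0005,"z":0.026,"ax":0,"ay":0,"az":0,"claw":0.05},
  {"x":0,"y":0,"z":0.012,"ax":0,"ay":0,"az":0,"claw":0.05},
  {"x":0,"y":0,"z":0,"ax":0,"ay":0,"az":0,"claw":0.05},
])

```text
time_s: 4.15
ee_pos: [0.4843, -0.2752, 0.1096]
eef_rot: [-3.136, 0.011, 2.958]
force: [-0.5, 0.2, -0.3]
grip_width: 0.05
```

```bash
python3 plan.py 0.4805 -0.2745 0.098 2.955
```

```text
rotvec tool deg [-0.33  0.64  0.17]
tool mm [ 4.   0.  11.6] n 0.29350959928317677
4.15 [ 0.4843 -0.2752  0.1096] [-3.1357  0.0112  2.958 ] 0.05 [-0.5  0.2 -0.3]
```

Call:
step_arm([
  {"x":0.005,"y":0,"z":0.012,"ax":-0.4,"ay":0.8,"az":0.2,"claw":0.05},
  {"x":0.001,"y":0,"z":0.002,"ax":0,"ay":0.2,"az":0,"claw":0.05},
  {"x":0,"y":0,"z":0,"ax":0,"ay":0,"az":0,"claw":0.04},
])

```text
time_s: 4.4
ee_pos: [0.4797, -0.2744, 0.0982]
eef_rot: [3.141, -0.004, 2.955]
force: [-0.1, -0.6, 0.4]
grip_width: 0.0464
```

```bash
python3 plan.py 0.4805 -0.2745 0.098 2.955
```

```text
rotvec tool deg [ 0.02 -0.23 -0.  ]
tool mm [-0.8  0.   0.2] n 0.019098264088994617
4.4 [ 0.4797 -0.2744  0.0982] [ 3.1412 -0.0041  2.955 ] 0.0464 [-0.1 -0.6  0.4]
```

Call:
step_arm([
  {"x":-0.0005,"y":0,"z":0,"ax":0,"ay":-0.2,"az":0,"claw":0.0},
  {"x":0,"y":0,"z":0,"ax":0,"ay":0,"az":0,"claw":0.0},
  {"x":0,"y":0,"z":0,"ax":0,"ay":0,"az":0,"claw":0.0},
  {"x":0,"y":0,"z":0,"ax":0,"ay":0,"az":0,"claw":0.0},
  {"x":0,"y":0,"z":0,"ax":0,"ay":0,"az":0,"claw":0.0},
], grip_force=50)

```text
time_s: 4.82
ee_pos: [0.4812, -0.275, 0.1009]
eef_rot: [-3.141, 0.003, 2.955]
force: [-0.3, 0.7, -2.8]
grip_width: 0.0189
```

Call:
step_arm([
  {"x":0,"y":0,"z":0,"ax":0,"ay":0,"az":0,"claw":0.0},
  {"x":0,"y":0,"z":0,"ax":0,"ay":0,"az":0,"claw":0.0},
])

```text
time_s: 4.98
ee_pos: [0.4811, -0.2749, 0.1008]
eef_rot: [-3.141, 0.002, 2.955]
force: [-0.1, 1.0, -3.4]
grip_width: 0.0196
```

```bash
python3 plan.py 0.4805 -0.2745 0.25 2.955
```

```text
rotvec tool deg [-0.04  0.14 -0.  ]
tool mm [   0.3    0.2 -149.2] n 3.5789566276702973
4.9833 [ 0.4811 -0.2749  0.1008] [-3.1409e+00  2.4000e-03  2.9550e+00] 0.0196 [-0.1  1.  -3.4]
```

Call:
step_arm([
  {"x":0,"y":0,"z":-0.03,"ax":0,"ay":0,"az":0,"claw":0.0},
  {"x":0,"y":0,"z":-0.035,"ax":0,"ay":0,"az":0,"claw":0.0},
  {"x":0,"y":0,"z":-0.035,"ax":0,"ay":0,"az":0,"claw":0.0},
  {"x":0,"y":0,"z":-0.03,"ax":0,"ay":0,"az":0,"claw":0.0},
])

```text
time_s: 5.32
ee_pos: [0.4785, -0.273, 0.2272]
eef_rot: [3.136, -0.01, 2.955]
force: [1.4, -1.2, -2.6]
grip_width: 0.0193
```

```bash
python3 plan.py 0.5375 -0.0207 0.22 2.955;python3 - <<'E'
from h import *
p,d=vision.camera('wrist'); cv2.imwrite('pics/w4.png',p[:,:,::-1])
E
```

```text
rotvec tool deg [ 0.32 -0.6  -0.01]
tool mm [-11.3 258.8   8.5] n 6.21520897625785
5.3167 [ 0.4785 -0.273   0.2272] [ 3.1361 -0.0104  2.9549] 0.0193 [ 1.4 -1.2 -2.6]
```

View pics/w4.png

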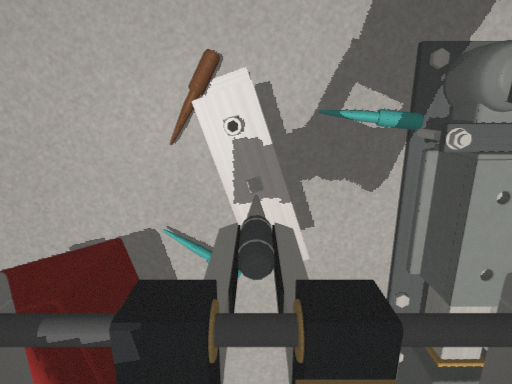

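The drift is held, with its tip visible at w4 (256,195). The rack hole is empty and the bolt is untouched. Traversing to the front hole.

Call:
step_arm([
  {"x":-0.001,"y":0.03,"z":0,"ax":0.3,"ay":-0.4,"az":0,"claw":0.0},
  {"x":-0.002,"y":0.037,"z":0,"ax":0,"ay":-0.1,"az":0,"claw":0.0},
  {"x":-0.002,"y":0.037,"z":0,"ax":0,"ay":0,"az":0,"claw":0.0},
  {"x":-0.002,"y":0.037,"z":0,"ax":0,"ay":0,"az":0,"claw":0.0},
  {"x":-0.002,"y":0.037,"z":0,"ax":0,"ay":0,"az":0,"claw":0.0},
])

```text
time_s: 5.78
ee_pos: [0.5226, -0.1011, 0.2352]
eef_rot: [-3.135, 0.012, 2.945]
force: [0.7, -0.7, -3.5]
grip_width: 0.0193
```

```bash
python3 plan.py 0.5375 -0.0207 0.22 2.955
```

```text
rotvec tool deg [-0.35  0.68 -0.58]
tool mm [ 1.2 81.8 14.7] n 1.9943222835679162
5.7833 [ 0.5226 -0.1011  0.2352] [-3.1355  0.0119  2.9449] 0.0193 [ 0.7 -0.7 -3.5]
```

```bash
cat > tip.py <<'E'
import sys,json
from h import *
# usage: a(mm along hitch x) b(mm lateral) hgt(mm of tip above casting top) tilt(deg, tip toward -x)
K=json.load(open('k.json'))
a,b,hg,t=[float(v) for v in sys.argv[1:5]]; hole=K[sys.argv[5] if len(sys.argv)>5 else 'front']; L=K['L']
y=K['yaw']; ex=np.array([np.cos(y),np.sin(y),0]);ey=np.array([-np.sin(y),np.cos(y),0])
o=ctrl.get_obs(); A=R.from_euler('xyz',o['eef_rot']).as_matrix()
T=R.from_euler('xyz',[np.pi,0,y+np.pi]).as_matrix()@R.from_euler('y',t,degrees=True).as_matrix()
tip=np.array(hole+[K['top']])+ex*a/1e3+ey*b/1e3+[0,0,hg/1e3]
tl=np.array(K['off']+[L]); P=tip-T@tl
d=A.T@(P-o['ee_pos']); cur=o['ee_pos']+A@tl-np.array(hole+[K['top']])
print('shift mm',(1e3*d).round(1),'turn',np.degrees(R.from_matrix(A.T@T).as_rotvec()).round(2))
cz=A[:,2]; print('now tip a,b,h mm',(1e3*np.array([cur@ex,cur@ey,cur[2]])).round(1),'tilt',np.degrees(np.arcsin(-(cz@ex))).round(2),'lat tilt',np.degrees(np.arcsin(cz@ey)).round(2),'F along/lat/z',np.round([o['force']@ex,o['force']@ey,o['force'][2]],1),'M',o['moment'].round(2),'t',round(o['time_s'],2),'grip',round(o['grip_width'],4))
E
echo '{"front":[0.5415,-0.0215],"rear":[0.6290,-0.0380],"yaw":-0.186,"top":0.095,"L":0.0848,"off":[0,0]}' > k.json
python3 tip.py -3.5 0 25 4
```

```text
shift mm [-5.1 82.  30.2] turn [-0.33  4.68 -0.63]
now tip a,b,h mm [ -2.9 -82.2  55.4] tilt -0.68 lat tilt -0.36 F along/lat/z [ 0.9 -0.6 -3.5] M [-0.    0.01  0.  ] t 5.78 grip 0.0193
```

Call:
step_arm([
  {"x":-0.001,"y":0.035,"z":0.005,"ax":-0.2,"ay":2,"az":-0.3,"claw":0.0},
  {"x":-0.002,"y":0.032,"z":0.01,"ax":-0.1,"ay":2,"az":-0.3,"claw":0.0},
  {"x":-0.002,"y":0.015,"z":0.01,"ax":0,"ay":0.7,"az":0,"claw":0.0},
  {"x":0,"y":0,"z":0,"ax":0,"ay":0,"az":0,"claw":0.0},
])

```text
time_s: 6.12
ee_pos: [0.5431, -0.0113, 0.2085]
eef_rot: [-3.141, -0.073, 2.961]
force: [0.2, -0.2, -3.7]
grip_width: 0.0195
```

```bash
python3 tip.py -3.5 0 10 4
```

```text
shift mm [ -4.  -10.3  18.6] turn [-0.04 -0.17  0.31]
now tip a,b,h mm [-6.5 10.2 28.9] tilt 4.17 lat tilt -0.04 F along/lat/z [ 0.2 -0.1 -3.7] M [-0.01 -0.   -0.05] t 6.12 grip 0.0195
```

Call:
step_arm([
  {"x":-0.004,"y":-0.01,"z":0.015,"ax":0,"ay":-0.2,"az":0.3,"claw":0.0},
  {"x":0,"y":0,"z":0.004,"ax":0,"ay":0,"az":0,"claw":0.0},
  {"x":0,"y":0,"z":0,"ax":0,"ay":0,"az":0,"claw":0.0},
])

```text
time_s: 6.37
ee_pos: [0.5438, -0.0213, 0.1882]
eef_rot: [-3.141, -0.07, 2.958]
force: [0.3, -0.2, -2.6]
grip_width: 0.0194
```

```bash
python3 tip.py -3.5 0 6 4
python3 - <<'E'
from h import *
import pickle
o=ctrl.get_obs(); p,d=vision.camera('wrist')
pickle.dump((o,p,d),open('w5.pkl','wb'))
cv2.imwrite('pics/w5.png',p[:,:,::-1])
cv2.imwrite('pics/w5a.png',cv2.resize(np.clip(p[140:240,206:306,::-1]*1.5,0,255).astype(np.uint8),(600,600),interpolation=cv2.INTER_CUBIC))
E
```

```text
shift mm [-0.3 -0.6  2.6] turn [-0.06  0.01  0.14]
now tip a,b,h mm [-3.6  0.5  8.6] tilt 3.99 lat tilt -0.06 F along/lat/z [ 0.3 -0.1 -2.6] M [ 0.02 -0.09  0.  ] t 6.37 grip 0.0194
```

View pics/w5.png

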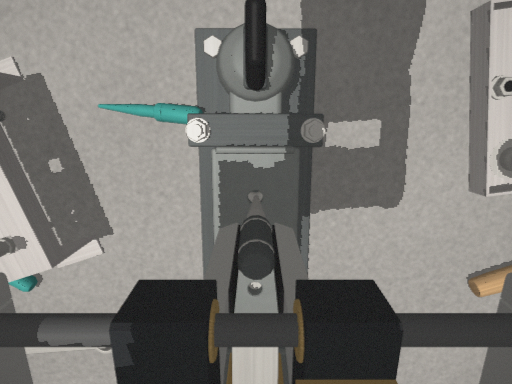

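View pics/w5a.png

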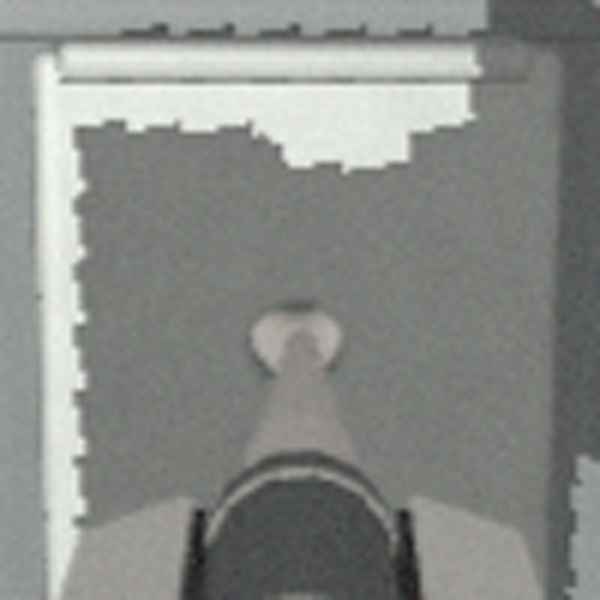

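Run:
```python
from h import *
import pickle
o,p,d=pickle.load(open('w5.pkl','rb')); c=cam('wrist',o)
A=R.from_euler('xyz',o['eef_rot']).as_matrix()
hole=np.array([.5415,-.0215,.095]); ex=np.array([np.cos(.186),-np.sin(.186),0])
crop=lambda q:(np.array(q)-[206,140]+.5)*6-.5
for n,P in [('hole',hole),('hole-7x',hole-7e-3*ex),('tip',o['ee_pos']+A@[0,0,.0848]),('tip edge +toolx',o['ee_pos']+A@[.002,0,.0848])]:
    print(n,proj(c,P),crop(proj(c,P)))
print(proj(c,hole+.01*ex)[1]-proj(c,hole)[1])
```

```text
hole (np.float64(254.38515657179875), np.float64(198.03846911885427)) [292.81093943 350.73081471]
hole-7x (np.float64(254.3959647295507), np.float64(190.438126409492)) [292.87578838 305.12875846]
tip (np.float64(254.96985306967733), np.float64(196.24550617206984)) [296.31911842 339.97303703]
tip edge +toolx (np.float64(254.96763457862366), np.float64(194.04709771660802)) [296.30580747 326.7825863 ]
10.722539059505522
```

```bash
python3 - <<'E'
from h import *
import pickle
np.set_printoptions(linewidth=220)
o,p,d=pickle.load(open('w5.pkl','rb')); c=cam('wrist',o)
H=np.array([[dep(c,u,v,d)[2]*1000 for u in range(244,268)] for v in range(186,208)]).round(0).astype(int); print(H)
E
python3 - <<'E'
import sys; sys.path.insert(0,'.')
import cv2
p=cv2.imread('pics/w5.png'); cv2.imwrite('pics/w5b.png',cv2.resize(cv2.convertScaleAbs(p[182:212,240:270],alpha=1.6),(600,600),interpolation=cv2.INTER_NEAREST))
E
```

```text
[[ 93  93  93  94  94  93  94  94  94  93  93  94  95  93  94  93  93  93  94  95  93  94  94  95]
 [ 94  93  94  93  95  94  94  94  95  94  95  94  95  94  94  94  93  93  94  93  95  93  94  93]
 [ 93  95  94  94  93  94  93  94  95  93  93  94  93  93  96  94  94  93  94  94  94  93  93  94]
 [ 93  94  93  94  94  95  94  93  93  95  93  93  95  94  95  95  94  94  93  94  94  94  94  94]
 [ 93  94  93  94  94  93  93  94  93  92  93  93  93  92  94  94  93  94  94  94  93  94  93  94]
 [ 94  93  94  93  93  93  93  73  12  10  10  11  10  10  10  93  94  94  93  94  94  94  95  94]
 [ 94  95  94  94  95  94  80  78  77  74  72  74  74  74  76  79  93  93  94  93  94  93  93  94]
 [ 94  94  94  93  93  81  81  80  79  78  78  77  78  80  81  80  80  93  94  94  93  94  94  94]
 [ 93  94  94  93  81  80  82  81  80  81  81  80  80  80  80  80  80  80  93  93  94  92  94  94]
 [ 94  93  93  94  81  81  80  81  81  79 103 106 106 104  81  80  81  81  93  94  93  94  92  94]
 [ 94  93  95  93  80  81  82  81  81  80 109 110 110 110  81  81  81  81  83  94  94  95  94  94]
 [ 93  93  
[... 378 characters left out ...]
4  94]
 [ 93  94  94  93  91  88  84  81 124 127 128 131 130 128 127 124  86  90  92  95  94  94  94  94]
 [ 93  94  94  94  92  90  88  85 128 131 132 133 134 132 130 130  90  92  92  94  94  94  95  94]
 [ 94  94  95  95  94  93  92 127 133 135 136 137 135 136 135 134 128  93  94  94  93  94  92  94]
 [ 93  94  94  94  94  92  92 134 135 138 138 139 141 140 138 136 133  93  94  94  94  95  94  93]
 [ 94  95  94  93  94  94  93 137 140 142 143 144 143 143 141 141 137  94  94  95  94  94  93  94]
 [ 95  95  94  94  94  95 134 140 144 146 146 146 146 146 145 142 143 136  94  93  95  94  93  94]
 [ 93  94  93  94  95  93 142 144 147 149 149 150 149 149 147 147 145 140  94  93  94  95  93  93]]
```

View pics/w5b.png

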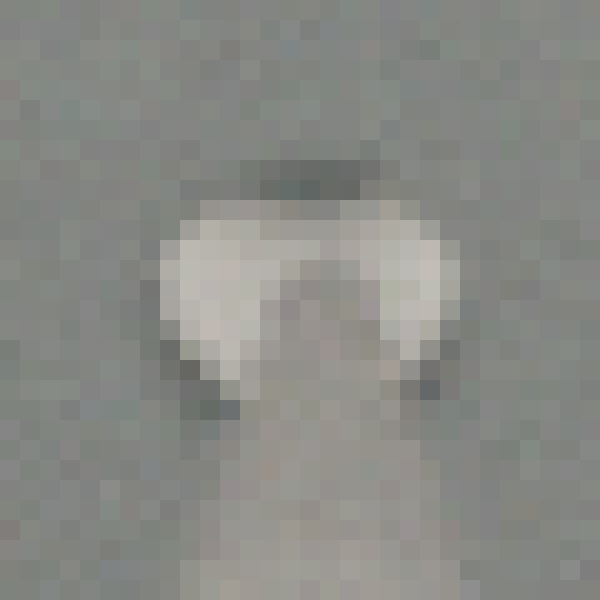

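```bash
sed -i 's/"off":\[0,0\]/"off":[-0.0004,0]/' k.json; python3 tip.py -4 0 0 4
```

```text
shift mm [ 0.1 -0.4  8.8] turn [-0.07  0.    0.13]
now tip a,b,h mm [-3.3  0.4  8.7] tilt 4.0 lat tilt -0.07 F along/lat/z [ 0.6 -0.7 -2.9] M [ 0.04 -0.1   0.04] t 6.42 grip 0.0191
```

Call:
step_arm([
  {"x":0.0002,"y":-0.0005,"z":0.007,"ax":0,"ay":0,"az":0,"claw":0.0},
  {"x":0,"y":0,"z":0.003,"ax":0,"ay":0,"az":0,"claw":0.0},
  {"x":0,"y":0,"z":0.001,"ax":0,"ay":0,"az":0,"claw":0.0},
])

```text
time_s: 6.67
ee_pos: [0.5429, -0.0228, 0.1785]
eef_rot: [-3.141, -0.067, 2.956]
force: [0.1, 0.1, -2.0]
grip_width: 0.0192
```

```bash
python3 tip.py -4 0 -9 4
```

```text
shift mm [-0.4  1.   7.9] turn [-0.05  0.16  0.03]
now tip a,b,h mm [-3.6 -1.1 -1.1] tilt 3.84 lat tilt -0.05 F along/lat/z [ 0.1  0.1 -2. ] M [-0.04 -0.    0.03] t 6.67 grip 0.0192
```

Call:
step_arm([
  {"x":0,"y":0.0009,"z":0.005,"ax":0,"ay":0.1,"az":0,"claw":0.0},
  {"x":0,"y":0,"z":0.003,"ax":0,"ay":0,"az":0,"claw":0.0},
  {"x":0,"y":0,"z":0,"ax":0,"ay":0,"az":0,"claw":0.0},
])

```text
time_s: 6.92
ee_pos: [0.5425, -0.022, 0.1702]
eef_rot: [-3.141, -0.068, 2.956]
force: [-0.4, -0.2, -2.8]
grip_width: 0.0197
```

```bash
python3 tip.py -4 0 -12 4
```

```text
shift mm [-0.6  0.3  2.5] turn [-0.04  0.1   0.  ]
now tip a,b,h mm [-4.3 -0.4 -9.4] tilt 3.9 lat tilt -0.04 F along/lat/z [-0.3 -0.3 -2.8] M [-0.05 -0.12  0.  ] t 6.92 grip 0.0197
```

No contact yet. I'll press gently past the shaft's top face.

Call:
step_arm([
  {"x":-0.0003,"y":0.0002,"z":0.004,"ax":0,"ay":0,"az":0,"claw":0.0},
  {"x":0,"y":0,"z":0.003,"ax":0,"ay":0,"az":0,"claw":0.0},
  {"x":0,"y":0,"z":0,"ax":0,"ay":0,"az":0,"claw":0.0},
])

```text
time_s: 7.17
ee_pos: [0.5424, -0.0217, 0.1626]
eef_rot: [-3.141, -0.068, 2.956]
force: [-0.1, 0.1, -2.2]
grip_width: 0.0194
```

```bash
python3 tip.py -3.8 0 -18 4
```

```text
shift mm [-0.8 -0.   0.9] turn [-0.05  0.11  0.02]
now tip a,b,h mm [ -4.4  -0.1 -17.1] tilt 3.89 lat tilt -0.05 F along/lat/z [-0.1  0.  -2.2] M [ 0.06 -0.05 -0.03] t 7.17 grip 0.0194
```

Call:
step_arm([
  {"x":-0.0006,"y":0,"z":0.004,"ax":0,"ay":-0.4,"az":0,"claw":0.0},
  {"x":-0.0006,"y":0,"z":0.003,"ax":0,"ay":-0.4,"az":0,"claw":0.0},
])

```text
time_s: 7.33
ee_pos: [0.5433, -0.0218, 0.1554]
eef_rot: [-3.141, -0.053, 2.956]
force: [-3.8, 0.7, 1.1]
grip_width: 0.0192
```

```bash
python3 tip.py -3.0 0 -28 2.8
```

```text
shift mm [ 0.9 -0.1  3.7] turn [-0.04 -0.23  0.02]
now tip a,b,h mm [ -2.2   0.  -24.3] tilt 3.03 lat tilt -0.04 F along/lat/z [-3.9 -0.   1.1] M [0.13 0.75 0.04] t 7.33 grip 0.0192
```

Call:
step_arm([
  {"x":0,"y":0,"z":0.004,"ax":0,"ay":-0.3,"az":0,"claw":0.0},
  {"x":0,"y":0,"z":0.004,"ax":0,"ay":-0.3,"az":0,"claw":0.0},
])

```text
time_s: 7.5
ee_pos: [0.5425, -0.0216, 0.1469]
eef_rot: [-3.141, -0.042, 2.956]
force: [-3.7, 0.8, 1.9]
grip_width: 0.019
```

```bash
python3 tip.py -1.5 0 -38 1.5
```

```text
shift mm [ 0.5 -0.1  5.1] turn [-0.04 -0.92  0.02]
now tip a,b,h mm [ -2.2   0.  -32.9] tilt 2.42 lat tilt -0.04 F along/lat/z [-3.8  0.1  1.9] M [0.17 0.95 0.02] t 7.5 grip 0.019
```

Call:
step_arm([
  {"x":0.0002,"y":0,"z":0.004,"ax":0,"ay":-0.4,"az":0,"claw":0.0},
  {"x":0.0002,"y":0,"z":0.004,"ax":0,"ay":-0.4,"az":0,"claw":0.0},
])

```text
time_s: 7.67
ee_pos: [0.5413, -0.0214, 0.1382]
eef_rot: [-3.141, -0.028, 2.956]
force: [-2.7, -0.3, 5.5]
grip_width: 0.0193
```

```bash
python3 tip.py -0.5 0 -48 0.5
```

```text
shift mm [-0.2 -0.1  6.4] turn [-0.05 -1.09  0.02]
now tip a,b,h mm [ -2.2  -0.  -41.5] tilt 1.59 lat tilt -0.05 F along/lat/z [-2.6 -0.8  5.5] M [-0.02  0.81 -0.02] t 7.67 grip 0.0193
```

Call:
step_arm([
  {"x":-0.0005,"y":0,"z":0.004,"ax":0,"ay":-0.4,"az":0,"claw":0.0},
  {"x":-0.0003,"y":0,"z":0.004,"ax":0,"ay":-0.3,"az":0,"claw":0.0},
])

```text
time_s: 7.83
ee_pos: [0.5416, -0.0215, 0.13]
eef_rot: [-3.141, -0.014, 2.956]
force: [-6.4, -0.1, 7.2]
grip_width: 0.0188
```

```bash
python3 tip.py 0 0 -56 0
```

```text
shift mm [0.4 0.  6.2] turn [-0.06 -0.82  0.03]
now tip a,b,h mm [ -0.7  -0.1 -49.8] tilt 0.82 lat tilt -0.06 F along/lat/z [-6.3 -1.3  7.2] M [ 0.08  1.52 -0.02] t 7.83 grip 0.0188
```

Call:
step_arm([
  {"x":0.0001,"y":0,"z":0.004,"ax":0,"ay":-0.3,"az":0,"claw":0.0},
  {"x":0,"y":0,"z":0.004,"ax":0,"ay":-0.3,"az":0,"claw":0.0},
])

```text
time_s: 8.0
ee_pos: [0.5415, -0.0216, 0.1224]
eef_rot: [-3.14, -0.002, 2.956]
force: [-8.0, 0.7, 10.3]
grip_width: 0.0192
```

```bash
python3 tip.py 0 0 -64 0
```

```text
shift mm [0.4 0.1 6.6] turn [-0.07 -0.09  0.04]
now tip a,b,h mm [  0.3  -0.2 -57.4] tilt 0.09 lat tilt -0.07 F along/lat/z [-8.  -0.8 10.3] M [0.15 1.74 0.02] t 8.0 grip 0.0192
```

Call:
step_arm([
  {"x":0.0001,"y":0,"z":0.004,"ax":0,"ay":-0.1,"az":0,"claw":0.0},
  {"x":0,"y":0,"z":0.004,"ax":0,"ay":0,"az":0,"claw":0.0},
])

```text
time_s: 8.17
ee_pos: [0.5413, -0.0216, 0.1151]
eef_rot: [-3.14, 0.002, 2.956]
force: [-8.4, 1.5, 16.7]
grip_width: 0.0192
```

```bash
python3 tip.py 0 0 -72 0
```

```text
shift mm [0.3 0.2 7.3] turn [-0.07  0.13  0.04]
now tip a,b,h mm [  0.5  -0.3 -64.7] tilt -0.13 lat tilt -0.07 F along/lat/z [-8.5 -0.1 16.7] M [0.25 1.88 0.01] t 8.17 grip 0.0192
```

Call:
step_arm([
  {"x":0.0001,"y":0,"z":0.004,"ax":0,"ay":0.1,"az":0,"claw":0.0},
  {"x":0,"y":0,"z":0.003,"ax":0,"ay":0,"az":0,"claw":0.0},
])

```text
time_s: 8.33
ee_pos: [0.5412, -0.0216, 0.1088]
eef_rot: [-3.14, 0.002, 2.956]
force: [-7.7, 0.2, 10.0]
grip_width: 0.0193
```

```bash
python3 tip.py 0 0 -72 0
```

```text
shift mm [0.1 0.2 1. ] turn [-0.07  0.12  0.04]
now tip a,b,h mm [  0.3  -0.3 -71. ] tilt -0.12 lat tilt -0.07 F along/lat/z [-7.7 -1.2 10. ] M [ 0.21  1.7  -0.03] t 8.33 grip 0.0193
```

Call:
step_arm([
  {"x":0,"y":0,"z":0.002,"ax":0,"ay":0,"az":0,"claw":0.0},
  {"x":0,"y":0,"z":0.001,"ax":0,"ay":0,"az":0,"claw":0.0},
])

```text
time_s: 8.5
ee_pos: [0.5414, -0.0216, 0.1077]
eef_rot: [-3.14, 0.004, 2.956]
force: [-12.6, 1.2, 20.1]
grip_width: 0.0192
```

```bash
python3 tip.py 0 0 -72 0
```

```text
shift mm [ 0.3  0.1 -0.1] turn [-0.07  0.23  0.05]
now tip a,b,h mm [  0.6  -0.3 -72.1] tilt -0.23 lat tilt -0.07 F along/lat/z [-12.6  -1.2  20.1] M [ 0.23  2.78 -0.02] t 8.5 grip 0.0192
```

Call:
step_arm([
  {"x":0.0003,"y":0,"z":0.0015,"ax":0,"ay":0.1,"az":0,"claw":0.0},
])

```text
time_s: 8.58
ee_pos: [0.5413, -0.0216, 0.1076]
eef_rot: [-3.14, 0.004, 2.957]
force: [-10.7, 0.2, 23.0]
grip_width: 0.0195
```

```bash
python3 tip.py 0 0 -72 0
```

```text
shift mm [ 0.2  0.2 -0.2] turn [-0.07  0.23  0.05]
now tip a,b,h mm [  0.6  -0.3 -72.2] tilt -0.23 lat tilt -0.07 F along/lat/z [-10.5  -1.8  23. ] M [ 0.1   2.45 -0.07] t 8.58 grip 0.0195
```

The drift is seated: it stopped at h = -72 mm and the force is only rising. Releasing.

Call:
step_arm([
  {"x":0,"y":0,"z":0,"ax":0,"ay":0,"az":0,"claw":0.04},
  {"x":0,"y":0,"z":0,"ax":0,"ay":0,"az":0,"claw":0.05},
  {"x":0,"y":0,"z":0,"ax":0,"ay":0,"az":0,"claw":0.05},
  {"x":0,"y":0,"z":0,"ax":0,"ay":0,"az":0,"claw":0.05},
  {"x":0,"y":0,"z":0,"ax":0,"ay":0,"az":0,"claw":0.05},
])

```text
time_s: 9.0
ee_pos: [0.543, -0.0219, 0.108]
eef_rot: [-3.141, 0.011, 2.956]
force: [-0.6, -0.4, -0.4]
grip_width: 0.0482
```

Call:
step_arm([
  {"x":0,"y":0,"z":-0.03,"ax":0,"ay":0,"az":0,"claw":0.05},
  {"x":0,"y":0,"z":-0.035,"ax":0,"ay":0,"az":0,"claw":0.05},
  {"x":0,"y":0,"z":-0.035,"ax":0,"ay":0,"az":0,"claw":0.05},
  {"x":-0.005,"y":0,"z":-0.01,"ax":0,"ay":0,"az":0,"claw":0.05},
])

```text
time_s: 9.33
ee_pos: [0.5449, -0.0223, 0.2178]
eef_rot: [-3.14, 0.003, 2.956]
force: [0.1, -0.1, 0.6]
grip_width: 0.0501
```

```bash
python3 plan.py 0.417 -0.283 0.22 2.955
python3 - <<'E'
from h import *
import pickle
o=ctrl.get_obs(); p,d=vision.camera('wrist')
pickle.dump((o,p,d),open('w6.pkl','wb'))
cv2.imwrite('pics/w6.png',p[:,:,::-1])
p,d=vision.camera('scene');cv2.imwrite('pics/s6.png',cv2.resize(p[150:250,180:300,::-1],(720,600),interpolation=cv2.INTER_CUBIC))
E
```

```text
rotvec tool deg [-0.09  0.16  0.08]
tool mm [  77.7 -279.8   -2. ] n 6.964450466231432
9.3333 [ 0.5449 -0.0223  0.2178] [-3.1401e+00  2.8000e-03  2.9565e+00] 0.0501 [ 0.1 -0.1  0.6]
```

View pics/w6.png

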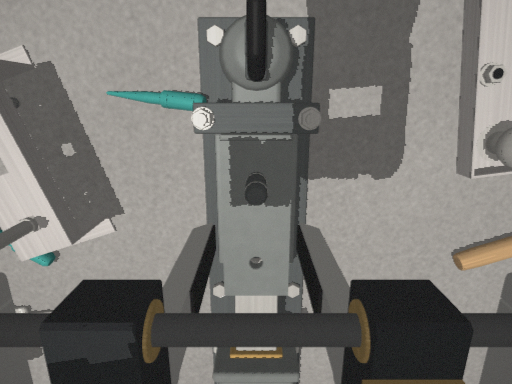

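View pics/s6.png

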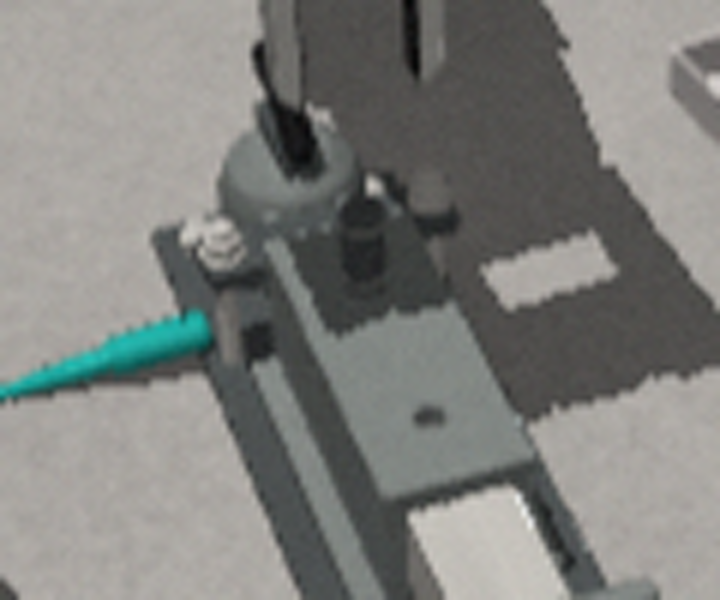

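The drift stands with its shoulder down. The rear hole is open and dark at w6 (256,263). Next, the bolt.

Call:
step_arm([
  {"x":0.008,"y":-0.03,"z":0,"ax":0,"ay":0.1,"az":0,"claw":0.05},
  {"x":0.01,"y":-0.038,"z":0,"ax":0,"ay":0,"az":0,"claw":0.05},
  {"x":0.01,"y":-0.038,"z":0,"ax":0,"ay":0,"az":0,"claw":0.05},
  {"x":0.01,"y":-0.038,"z":0,"ax":0,"ay":0,"az":0,"claw":0.05},
  {"x":0.01,"y":-0.038,"z":0,"ax":0,"ay":0,"az":0,"claw":0.05},
])

```text
time_s: 9.85
ee_pos: [0.4613, -0.1919, 0.2066]
eef_rot: [3.141, -0.009, 2.966]
force: [1.0, -0.4, -0.4]
grip_width: 0.0499
```

```bash
python3 plan.py 0.417 -0.283 0.18 2.955
```

```text
rotvec tool deg [ 0.03 -0.52  0.65]
tool mm [ 27.5 -97.4  26.8] n 2.5114368562015312
9.85 [ 0.4613 -0.1919  0.2066] [ 3.141  -0.0091  2.9664] 0.0499 [ 1.  -0.4 -0.4]
```

Call:
step_arm([
  {"x":0.01,"y":-0.036,"z":0.005,"ax":0,"ay":-0.4,"az":0.5,"claw":0.05},
  {"x":0.009,"y":-0.034,"z":0.01,"ax":0,"ay":-0.1,"az":0.2,"claw":0.05},
  {"x":0.006,"y":-0.015,"z":0.01,"ax":0,"ay":0,"az":0,"claw":0.05},
  {"x":0,"y":0,"z":0,"ax":0,"ay":0,"az":0,"claw":0.05},
  {"x":0,"y":0,"z":0,"ax":0,"ay":0,"az":0,"claw":0.05},
])

```text
time_s: 10.27
ee_pos: [0.4127, -0.278, 0.1724]
eef_rot: [3.137, -0.009, 2.946]
force: [0.4, -1.2, 1.1]
grip_width: 0.0503
```

```bash
python3 plan.py 0.417 -0.283 0.09 2.955
python3 - <<'E'
from h import *
import pickle
o=ctrl.get_obs(); p,d=vision.camera('wrist')
pickle.dump((o,p,d),open('w7.pkl','wb'))
cv2.imwrite('pics/w7.png',p[:,:,::-1]); c=cam('wrist',o)
u0,v0=[int(q) for q in proj(c,[.417,-.283,.1])]; print(u0,v0)
Q=np.array([dep(c,u,v,d) for v in range(v0-20,v0+20) for u in range(u0-20,u0+20)]); k=(Q[:,2]>.096)&(Q[:,2]<.104); Q=Q[k]
(x,y),r=cv2.minEnclosingCircle((Q[:,:2]*1000).astype(np.float32)); print(k.sum(),Q.mean(0),x,y,r)
E
```

```text
rotvec tool deg [ 0.24 -0.52 -0.5 ]
tool mm [-5.9 -4.5 82.3] n 1.9825971158354307
10.2667 [ 0.4127 -0.278   0.1724] [ 3.1374 -0.0091  2.9463] 0.0503 [ 0.4 -1.2  1.1]
249 207
331 [ 0.41661349 -0.28284413  0.09870127] 416.96466064453125 -282.940185546875 8.923469543457031
```

View pics/w7.png

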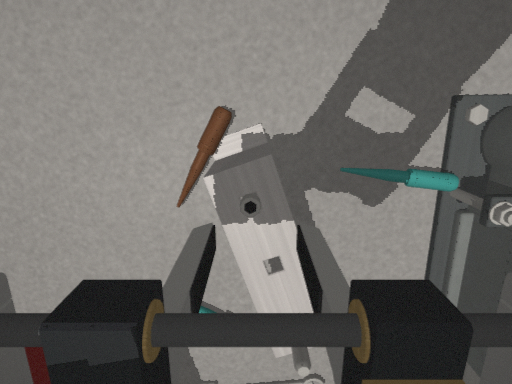

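Call:
step_arm([
  {"x":-0.004,"y":-0.003,"z":0.025,"ax":0.2,"ay":-0.4,"az":-0.4,"claw":0.05},
  {"x":-0.001,"y":-0.001,"z":0.025,"ax":0,"ay":0,"az":0,"claw":0.045},
  {"x":0,"y":0,"z":0.012,"ax":0,"ay":0,"az":0,"claw":0.04},
  {"x":0,"y":0,"z":0,"ax":0,"ay":0,"az":0,"claw":0.04},
])

```text
time_s: 10.65
ee_pos: [0.4199, -0.2785, 0.1086]
eef_rot: [3.142, 0.0, 2.959]
force: [-0.5, -0.3, -0.4]
grip_width: 0.0402
```

```bash
python3 plan.py 0.417 -0.283 0.09 2.955
```

```text
rotvec tool deg [0.   0.02 0.25]
tool mm [ 2.1 -4.9 18.6] n 0.4645455789322722
10.65 [ 0.4199 -0.2785  0.1086] [3.1415e+00 3.0000e-04 2.9593e+00] 0.0402 [-0.5 -0.3 -0.4]
```

Call:
step_arm([
  {"x":0.002,"y":-0.0045,"z":0.009,"ax":0,"ay":0,"az":0.2,"claw":0.04},
  {"x":0,"y":0,"z":0.007,"ax":0,"ay":0,"az":0,"claw":0.04},
  {"x":0,"y":0,"z":0,"ax":0,"ay":0,"az":0,"claw":0.04},
])

```text
time_s: 10.9
ee_pos: [0.4186, -0.281, 0.0924]
eef_rot: [-3.141, 0.001, 2.959]
force: [0.0, -0.2, 0.3]
grip_width: 0.0402
```

```bash
python3 plan.py 0.417 -0.283 0.09 2.955
```

```text
rotvec tool deg [-0.01  0.07  0.23]
tool mm [ 1.2 -2.3  2.4] n 0.08480564155773797
10.9 [ 0.4186 -0.281   0.0924] [-3.1414e+00  1.2000e-03  2.9590e+00] 0.0402 [ 0.  -0.2  0.3]
```

Call:
step_arm([
  {"x":0.0015,"y":-0.0025,"z":0.0025,"ax":0,"ay":0,"az":0.2,"claw":0.04},
  {"x":0.0003,"y":-0.0005,"z":0.0005,"ax":0,"ay":0,"az":0,"claw":0.03},
])

```text
time_s: 11.07
ee_pos: [0.4167, -0.2837, 0.09]
eef_rot: [-3.141, 0.002, 2.956]
force: [0.0, -0.1, -0.6]
grip_width: 0.0357
```

```bash
python3 plan.py 0.417 -0.283 0.09 2.955
```

```text
rotvec tool deg [-0.04  0.13  0.05]
tool mm [-0.1  0.7  0. ] n 0.017669401239217356
11.0667 [ 0.4167 -0.2837  0.09  ] [-3.1408e+00  2.3000e-03  2.9559e+00] 0.0357 [ 0.  -0.1 -0.6]
```

Call:
step_arm([
  {"x":0,"y":0.0005,"z":0,"ax":0,"ay":0,"az":0,"claw":0.0},
  {"x":0,"y":0,"z":0,"ax":0,"ay":0,"az":0,"claw":0.0},
  {"x":0,"y":0,"z":0,"ax":0,"ay":0,"az":0,"claw":0.0},
  {"x":0,"y":0,"z":0,"ax":0,"ay":0,"az":0,"claw":0.0},
  {"x":0,"y":0,"z":0,"ax":0,"ay":0,"az":0,"claw":0.0},
], grip_force=35)

```text
time_s: 11.48
ee_pos: [0.4171, -0.2838, 0.0913]
eef_rot: [-3.14, 0.004, 2.955]
force: [0.4, 1.4, -0.9]
grip_width: 0.0168
```

```bash
python3 plan.py 0.417 -0.283 0.09 2.955
```

```text
rotvec tool deg [-0.1   0.24  0.01]
tool mm [0.3 0.7 1.3] n 0.0375285800214563
11.4833 [ 0.4171 -0.2838  0.0913] [-3.1399  0.0042  2.9552] 0.0168 [ 0.4  1.4 -0.9]
```

Call:
step_arm([
  {"x":0,"y":0,"z":-0.025,"ax":0,"ay":0,"az":0,"claw":0.0},
  {"x":0,"y":0,"z":-0.035,"ax":0,"ay":0,"az":0,"claw":0.0},
  {"x":0,"y":0,"z":-0.035,"ax":0,"ay":0,"az":0,"claw":0.0},
  {"x":0,"y":0,"z":-0.025,"ax":0,"ay":0,"az":0,"claw":0.0},
  {"x":0,"y":0,"z":0,"ax":0,"ay":0,"az":0,"claw":0.0},
])

```text
time_s: 11.9
ee_pos: [0.4155, -0.2828, 0.2148]
eef_rot: [3.141, -0.0, 2.955]
force: [0.4, -2.0, -0.7]
grip_width: 0.0166
```

```bash
sed -i 's/"L":0.0848,"off":\[-0.0004,0\]/"L":0.0783,"off":[0,0]/' k.json; cat k.json; python3 tip.py 0 0 30 0 rear;  python3 - <<'E'
from h import *
p,d=vision.camera('wrist')
cv2.imwrite('pics/w8.png',p[:,:,::-1])
E
```

```text
{"front":[0.5415,-0.0215],"rear":[0.6290,-0.0380],"yaw":-0.186,"top":0.095,"L":0.0783,"off":[0,0]}
shift mm [-164.3  280.1   11.6] turn [ 0.01 -0.01 -0.03]
now tip a,b,h mm [-164.5 -280.    41.5] tilt 0.01 lat tilt 0.01 F along/lat/z [ 0.7 -1.9 -0.7] M [-0.05  0.01  0.03] t 11.9 grip 0.0166
```

View pics/w8.png

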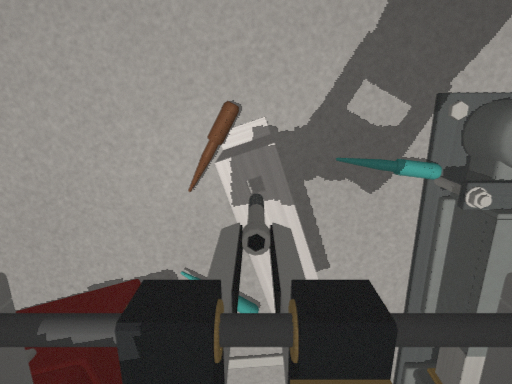

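Call:
step_arm([
  {"x":-0.015,"y":0.025,"z":0,"ax":0,"ay":0,"az":0,"claw":0.0},
  {"x":-0.02,"y":0.034,"z":0,"ax":0,"ay":0,"az":0,"claw":0.0},
  {"x":-0.02,"y":0.034,"z":0,"ax":0,"ay":0,"az":0,"claw":0.0},
  {"x":-0.02,"y":0.034,"z":0,"ax":0,"ay":0,"az":0,"claw":0.0},
  {"x":-0.02,"y":0.034,"z":0,"ax":0,"ay":0,"az":0,"claw":0.0},
])

```text
time_s: 12.37
ee_pos: [0.5381, -0.1412, 0.207]
eef_rot: [3.14, -0.008, 2.945]
force: [0.3, -1.2, -0.5]
grip_width: 0.017
```

```bash
sed -i 's/0.6290,-0.0380/0.6294,-0.0382/' k.json; python3 tip.py 0 0 30 0 rear
```

```text
shift mm [-69.4 118.9   3.3] turn [ 0.07 -0.44 -0.63]
now tip a,b,h mm [ -71.3 -118.    33.7] tilt 0.44 lat tilt 0.07 F along/lat/z [ 0.5 -1.2 -0.5] M [-0.1  -0.02  0.04] t 12.37 grip 0.017
```

Call:
step_arm([
  {"x":-0.02,"y":0.034,"z":0,"ax":0,"ay":-0.3,"az":-0.4,"claw":0.0},
  {"x":-0.02,"y":0.034,"z":0,"ax":0,"ay":-0.1,"az":-0.2,"claw":0.0},
  {"x":-0.017,"y":0.028,"z":0,"ax":0,"ay":0,"az":0,"claw":0.0},
  {"x":0,"y":0,"z":0,"ax":0,"ay":0,"az":0,"claw":0.0},
])

```text
time_s: 12.7
ee_pos: [0.6161, -0.0471, 0.1987]
eef_rot: [3.139, -0.009, 2.96]
force: [-0.0, -0.0, -0.7]
grip_width: 0.0168
```

```bash
python3 tip.py 0 0 12 0 rear
```

```text
shift mm [-11.5  11.1  13.4] turn [ 0.12 -0.52  0.24]
now tip a,b,h mm [-12.1 -11.1  25.4] tilt 0.52 lat tilt 0.12 F along/lat/z [-0.  -0.  -0.7] M [-0.02  0.06  0.03] t 12.7 grip 0.0168
```

Call:
step_arm([
  {"x":-0.01,"y":0.01,"z":0.008,"ax":0.1,"ay":-0.4,"az":0.2,"claw":0.0},
  {"x":-0.001,"y":0.001,"z":0.004,"ax":0,"ay":0,"az":0,"claw":0.0},
  {"x":0,"y":0,"z":0,"ax":0,"ay":0,"az":0,"claw":0.0},
])

```text
time_s: 12.95
ee_pos: [0.6283, -0.0361, 0.1806]
eef_rot: [-3.141, -0.009, 2.96]
force: [-0.3, -0.2, -1.0]
grip_width: 0.0167
```

```bash
python3 tip.py 0 0 10 0 rear;python3 - <<'E'
from h import *
import pickle
o=ctrl.get_obs(); p,d=vision.camera('wrist')
pickle.dump((o,p,d),open('w9.pkl','wb'))
cv2.imwrite('pics/w9.png',p[:,:,::-1])
cv2.imwrite('pics/w9a.png',cv2.resize(cv2.convertScaleAbs(p[165:225,226:286,::-1],alpha=2),(600,600),interpolation=cv2.INTER_CUBIC))
c=cam('wrist',o); q=proj(c,[.6294,-.0382,.095]); print(q); A=R.from_euler('xyz',o['eef_rot']).as_matrix(); print(proj(c,o['ee_pos']+A@[0,0,.0783]))
np.set_printoptions(linewidth=220)
print(np.array([[dep(c,u,v,d)[2]*1000 for u in range(242,270)] for v in range(180,206)]).round(0).astype(int))
E
```

```text
shift mm [-1.4 -1.8 -2.7] turn [-0.02 -0.52  0.23]
now tip a,b,h mm [-2.2  1.8  7.3] tilt 0.52 lat tilt -0.02 F along/lat/z [-0.3 -0.2 -1. ] M [-0.01  0.03 -0.03] t 12.95 grip 0.0167
(np.float64(252.94295082917222), np.float64(198.51101899268568))
(np.float64(254.96295000167783), np.float64(198.569356142217))
[[ 94  93  95  94  93  94  94  93  93  94  95  94 359  93  94  93  93  95  93  94  93  94  93  94  94  93  94  95]
 [ 93  93  94  93  93  93  93  94  94  93  92  94  94  93  93  94  93  92  93  94  95  95  93  94  94  93  93  94]
 [ 93  94  94  94  94  95  93  94  94  93  93  94  95  92  94  93  94  94  94  95  93  94  93  92  94  94  94  94]
 [ 94  93  94  94  94  93  93  94  93  94  93  94  94  92  94  94  94  95  93  94  94  95  94  95  95  94  93  94]
 [ 94  94  94  94  94  94  93  92  93  92  94  93  94  93  93  93  94  95  94  93  94  92  95  94  95  94  93  94]
 [ 92  93  93  94  93  94  94  93  94  93  94  94  93  93  94  94  94  93  94  93  93  94  93  94  92  94  94  94]
 [ 95  94  93  93  93  93  92  93  93  95  95  94  93  94  94 359  95  93  94  94  93  94  93  92  
[... 1501 characters left out ...]
  95  94]
 [ 95  93  93  93  91  86  82 115 119 122 125 124 126 125 125 126 127 124 123 120 118 113  93  94  95  94  94  94]
 [ 94  95  93  93  92  89  85 118 122 124 127 128 128 129 128 128 128 126 126 124 122 117  93  95  94  93  93  94]
 [ 95  94  93  94  92  89  88 122 126 128 127 129 129 129 132 130 131 130 127 127 124 121  94  94  95  94  94  95]
 [ 93  95  94  92  94  93  91 125 128 131 132 134 133 134 134 134 132 132 130 128 126 122  93  94  95  93  95  94]
 [ 95  93  94  93  94  92  94 127 130 131 135 135 134 134 136 136 136 136 134 132 129 124  93  93  94  94  93  94]
 [ 95  94  94  92  93  94  94 130 132 135 135 137 137 138 137 139 136 135 134 134 132 127  94  93  94  94  93  94]]
```

View pics/w9a.png

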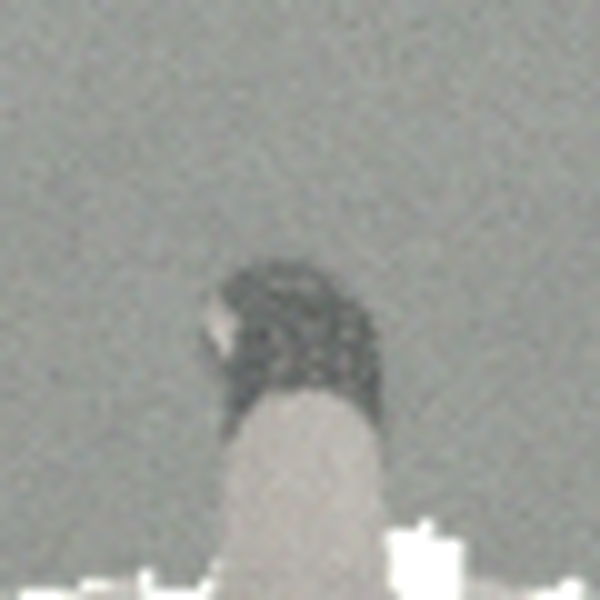

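View pics/w9.png

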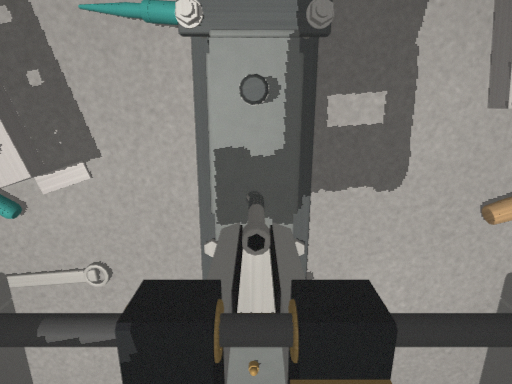

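```bash
sed -i 's/"off":\[0,0\]/"off":[0.0007,0.0003]/' k.json; python3 tip.py 0 0 3 0 rear
```

```text
shift mm [-2.3 -1.9  4.5] turn [-0.02 -0.53  0.21]
now tip a,b,h mm [-3.   1.9  7.5] tilt 0.53 lat tilt -0.02 F along/lat/z [ 1.1  0.5 -1.4] M [ 0.05 -0.02 -0.03] t 13.0 grip 0.017
```

Call:
step_arm([
  {"x":-0.002,"y":-0.002,"z":0.0,"ax":0,"ay":-0.5,"az":0.2,"claw":0.0},
  {"x":0,"y":0,"z":0,"ax":0,"ay":0,"az":0,"claw":0.0},
])

```text
time_s: 13.17
ee_pos: [0.6289, -0.0403, 0.1804]
eef_rot: [-3.141, -0.001, 2.954]
force: [-0.2, 0.4, -1.5]
grip_width: 0.0165
```

```bash
python3 tip.py 0 0 0 0 rear
```

```text
shift mm [-0.8  1.8  7.1] turn [-0.03 -0.05 -0.07]
now tip a,b,h mm [-0.9 -1.9  7.1] tilt 0.05 lat tilt -0.03 F along/lat/z [-0.3  0.3 -1.5] M [-0.   -0.03  0.01] t 13.17 grip 0.0165
```

Call:
step_arm([
  {"x":-0.0005,"y":0.001,"z":0.0,"ax":0,"ay":0,"az":0,"claw":0.0},
  {"x":0,"y":0,"z":0,"ax":0,"ay":0,"az":0,"claw":0.0},
  {"x":0,"y":0,"z":0,"ax":0,"ay":0,"az":0,"claw":0.0},
])

```text
time_s: 13.42
ee_pos: [0.6291, -0.0412, 0.1816]
eef_rot: [-3.141, 0.001, 2.952]
force: [-0.1, -0.5, -0.8]
grip_width: 0.0168
```

```bash
python3 tip.py 0 0 0 0 rear
```

```text
shift mm [-0.5  2.8  8.3] turn [-0.03  0.04 -0.22]
now tip a,b,h mm [-0.4 -2.8  8.3] tilt -0.04 lat tilt -0.03 F along/lat/z [-0.  -0.5 -0.8] M [0.   0.02 0.03] t 13.42 grip 0.0168
```

Call:
step_arm([
  {"x":-0.0004,"y":0.0025,"z":0.0,"ax":0,"ay":0,"az":-0.2,"claw":0.0},
  {"x":0,"y":0.0005,"z":0.002,"ax":0,"ay":0,"az":0,"claw":0.0},
])

```text
time_s: 13.58
ee_pos: [0.6302, -0.0387, 0.1805]
eef_rot: [-3.141, 0.002, 2.955]
force: [0.3, 0.6, -1.0]
grip_width: 0.0167
```

```bash
python3 tip.py 0 0 0 0 rear
```

```text
shift mm [0.2 0.  7.2] turn [-0.03  0.13 -0.04]
now tip a,b,h mm [ 0.4 -0.1  7.2] tilt -0.13 lat tilt -0.03 F along/lat/z [ 0.2  0.6 -1. ] M [ 0.01  0.04 -0.  ] t 13.58 grip 0.0167
```

Aligned. Taking one picture to verify before lowering.

Call:
step_arm([
  {"x":0.0002,"y":-0.0003,"z":0.0,"ax":0,"ay":0.1,"az":0,"claw":0.0},
])

```text
time_s: 13.67
ee_pos: [0.6299, -0.0388, 0.1802]
eef_rot: [-3.141, 0.0, 2.955]
force: [0.2, 0.1, -1.3]
grip_width: 0.0165
```

```bash
python3 tip.py 0 0 0 0 rear;python3 - <<'E'
from h import *
o=ctrl.get_obs(); p,d=vision.camera('wrist')
cv2.imwrite('pics/w10a.png',cv2.resize(cv2.convertScaleAbs(p[165:225,226:286,::-1],alpha=2),(600,600),interpolation=cv2.INTER_CUBIC))
E
python3 tip.py 0 0 0 0 rear
```

```text
shift mm [-0.1  0.2  6.9] turn [-0.03  0.01 -0.03]
now tip a,b,h mm [-0.1 -0.2  6.9] tilt -0.01 lat tilt -0.03 F along/lat/z [ 0.2  0.2 -1.3] M [-0.01 -0.01  0.02] t 13.67 grip 0.0165
shift mm [-0.1  0.2  7.1] turn [-0.03  0.   -0.02]
now tip a,b,h mm [-0.1 -0.2  7.1] tilt -0.0 lat tilt -0.03 F along/lat/z [ 0.1 -0.3 -2.1] M [0.04 0.   0.06] t 13.72 grip 0.0168
```

View pics/w10a.png

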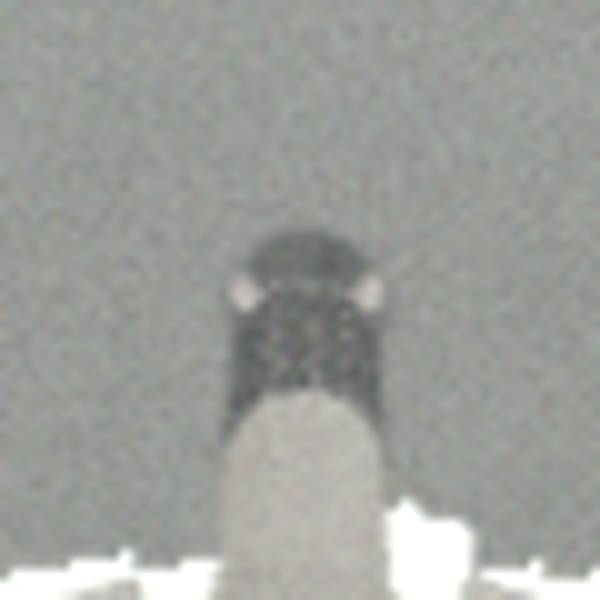

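The bolt is centred laterally, and the shaft hole is visible in line. Lowering.

Call:
step_arm([
  {"x":0,"y":0,"z":0.005,"ax":0,"ay":0,"az":0,"claw":0.0},
  {"x":0,"y":0,"z":0.004,"ax":0,"ay":0,"az":0,"claw":0.0},
])

```text
time_s: 13.88
ee_pos: [0.6303, -0.0388, 0.1717]
eef_rot: [-3.141, 0.001, 2.955]
force: [1.0, -0.7, -1.0]
grip_width: 0.0166
```

```bash
python3 tip.py 0 0 -10 0 rear
```

```text
shift mm [0.3 0.1 8.4] turn [-0.02  0.08 -0.01]
now tip a,b,h mm [ 0.4 -0.2 -1.6] tilt -0.08 lat tilt -0.02 F along/lat/z [ 1.2 -0.5 -1. ] M [-0.01 -0.    0.01] t 13.88 grip 0.0166
```

Call:
step_arm([
  {"x":0.0003,"y":0,"z":0.005,"ax":0,"ay":0.1,"az":0,"claw":0.0},
  {"x":0.0001,"y":0,"z":0.005,"ax":0,"ay":0,"az":0,"claw":0.0},
])

```text
time_s: 14.05
ee_pos: [0.6298, -0.0387, 0.1606]
eef_rot: [-3.141, -0.001, 2.955]
force: [0.2, 1.2, -1.4]
grip_width: 0.0168
```

```bash
python3 tip.py 0 0 -20 0 rear
```

```text
shift mm [-0.2  0.1  7.3] turn [-0.02 -0.03 -0.01]
now tip a,b,h mm [ -0.3  -0.1 -12.7] tilt 0.03 lat tilt -0.02 F along/lat/z [-0.   1.2 -1.4] M [0.01 0.01 0.07] t 14.05 grip 0.0168
```

Call:
step_arm([
  {"x":-0.0001,"y":0,"z":0.005,"ax":0,"ay":0,"az":0,"claw":0.0},
  {"x":0,"y":0,"z":0.005,"ax":0,"ay":0,"az":0,"claw":0.0},
])

```text
time_s: 14.22
ee_pos: [0.6297, -0.0387, 0.149]
eef_rot: [-3.141, -0.001, 2.955]
force: [0.1, -0.6, -0.7]
grip_width: 0.0161
```

```bash
python3 tip.py 0 0 -30 0 rear
```

```text
shift mm [-0.3  0.1  5.7] turn [-0.03 -0.07 -0.01]
now tip a,b,h mm [ -0.4  -0.1 -24.3] tilt 0.07 lat tilt -0.03 F along/lat/z [ 0.2 -0.5 -0.7] M [ 0.01 -0.    0.03] t 14.22 grip 0.0161
```

Through the shaft wall with no contact force. Continuing.

Call:
step_arm([
  {"x":-0.0003,"y":0,"z":0.008,"ax":0,"ay":0,"az":0,"claw":0.0},
  {"x":0,"y":0,"z":0.008,"ax":0,"ay":0,"az":0,"claw":0.0},
])

```text
time_s: 14.38
ee_pos: [0.6301, -0.0388, 0.1317]
eef_rot: [-3.141, -0.001, 2.955]
force: [0.5, -0.5, -1.1]
grip_width: 0.0166
```

```bash
python3 tip.py 0 0 -50 0 rear
```

```text
shift mm [0.1 0.1 8.4] turn [-0.02 -0.05 -0.01]
now tip a,b,h mm [  0.   -0.2 -41.6] tilt 0.05 lat tilt -0.02 F along/lat/z [ 0.5 -0.4 -1.1] M [-0.12  0.02  0.01] t 14.38 grip 0.0166
```

Call:
step_arm([
  {"x":0,"y":0,"z":0.008,"ax":0,"ay":0,"az":0,"claw":0.0},
  {"x":0,"y":0,"z":0.008,"ax":0,"ay":0,"az":0,"claw":0.0},
  {"x":0,"y":0,"z":0.005,"ax":0,"ay":0,"az":0,"claw":0.0},
])

```text
time_s: 14.63
ee_pos: [0.6295, -0.0387, 0.1071]
eef_rot: [-3.141, -0.003, 2.955]
force: [-0.5, -0.1, -1.6]
grip_width: 0.0167
```

```bash
python3 tip.py 0 0 -75 0 rear
```

```text
shift mm [-0.5  0.1  8.8] turn [-0.03 -0.15 -0.01]
now tip a,b,h mm [ -0.7  -0.2 -66.2] tilt 0.15 lat tilt -0.03 F along/lat/z [-0.5 -0.1 -1.6] M [-0.01 -0.06  0.  ] t 14.63 grip 0.0167
```

Call:
step_arm([
  {"x":-0.0004,"y":0,"z":0.003,"ax":0,"ay":-0.1,"az":0,"claw":0.0},
  {"x":0,"y":0,"z":0.003,"ax":0,"ay":0,"az":0,"claw":0.0},
])

```text
time_s: 14.8
ee_pos: [0.6296, -0.0388, 0.0994]
eef_rot: [-3.141, -0.002, 2.955]
force: [-0.7, 0.7, -1.1]
grip_width: 0.0168
```

```bash
python3 tip.py 0 0 -75 0 rear
```

```text
shift mm [-0.4  0.2  1.1] turn [-0.04 -0.12 -0.01]
now tip a,b,h mm [ -0.6  -0.3 -73.9] tilt 0.12 lat tilt -0.04 F along/lat/z [-0.8  0.6 -1.1] M [0.06 0.01 0.02] t 14.8 grip 0.0168
```

Call:
step_arm([
  {"x":-0.0002,"y":0,"z":0.0012,"ax":0,"ay":0,"az":0,"claw":0.0},
  {"x":0,"y":0,"z":0.0008,"ax":0,"ay":0,"az":0,"claw":0.0},
])

```text
time_s: 14.97
ee_pos: [0.6297, -0.0388, 0.0979]
eef_rot: [-3.141, -0.002, 2.955]
force: [-6.0, 1.6, 12.9]
grip_width: 0.0168
```

```bash
python3 tip.py 0 0 -75 0 rear
```

```text
shift mm [-0.3  0.2 -0.4] turn [-0.04 -0.13 -0.01]
now tip a,b,h mm [ -0.5  -0.3 -75.4] tilt 0.13 lat tilt -0.04 F along/lat/z [-6.2  0.4 12.9] M [ 0.16  1.38 -0.  ] t 14.97 grip 0.0168
```

The head is seated: contact at 12.9 N, h = -75.4 mm. Releasing and backing off.

Call:
step_arm([
  {"x":0,"y":0,"z":0,"ax":0,"ay":0,"az":0,"claw":0.04},
  {"x":0,"y":0,"z":0,"ax":0,"ay":0,"az":0,"claw":0.04},
  {"x":0,"y":0,"z":0,"ax":0,"ay":0,"az":0,"claw":0.04},
  {"x":0,"y":0,"z":0,"ax":0,"ay":0,"az":0,"claw":0.04},
])

```text
time_s: 15.3
ee_pos: [0.6306, -0.0389, 0.0995]
eef_rot: [-3.141, 0.001, 2.955]
force: [-0.2, 0.7, -0.2]
grip_width: 0.0384
```

Call:
step_arm([
  {"x":0,"y":0,"z":-0.025,"ax":0,"ay":0,"az":0,"claw":0.04},
  {"x":0,"y":0,"z":-0.035,"ax":0,"ay":0,"az":0,"claw":0.04},
  {"x":0,"y":0,"z":-0.035,"ax":0,"ay":0,"az":0,"claw":0.04},
  {"x":0,"y":0,"z":-0.03,"ax":0,"ay":0,"az":0,"claw":0.04},
  {"x":0,"y":0,"z":0,"ax":0,"ay":0,"az":0,"claw":0.04},
])

```text
time_s: 15.72
ee_pos: [0.6296, -0.0387, 0.2278]
eef_rot: [-3.141, -0.004, 2.955]
force: [0.4, 0.4, 1.1]
grip_width: 0.0401
```

Run:
```python
from h import *
o=ctrl.get_obs(); p,d=vision.camera('wrist'); c=cam('wrist',o)
cv2.imwrite('pics/w11.png',p[:,:,::-1])
for n,P,zs in [('bolt',[.6297,-.0385,.107],.1),('drift',[.5413,-.0216,.145],.13)]:
    u0,v0=[int(q) for q in proj(c,P)]
    Q=np.array([dep(c,u,v,d) for v in range(max(0,v0-14),min(384,v0+14)) for u in range(u0-14,u0+14)]); Q=Q[(Q[:,2]>zs)&(Q[:,2]<.16)]
    print(n,u0,v0,len(Q),np.median(Q,0).round(4),np.percentile(Q[:,2],[90,97]))
s,_=vision.camera('scene');cv2.imwrite('pics/s11.png',cv2.resize(s[150:275,90:300,::-1],(800,476),interpolation=cv2.INTER_CUBIC))
```

```text
bolt 255 186 256 [ 0.6288 -0.0381  0.1056] [0.10655959 0.10700874]
drift 255 88 504 [ 0.5418 -0.0212  0.1429] [0.14425402 0.14472089]
```

View pics/w11.png

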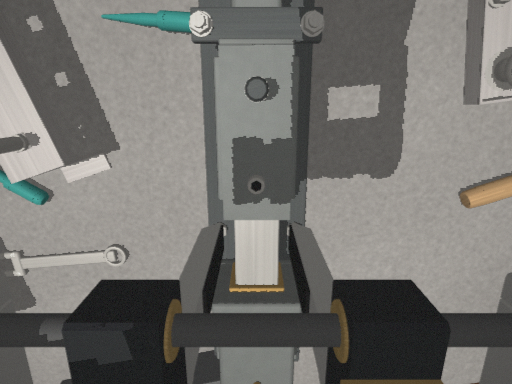

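View pics/s11.png

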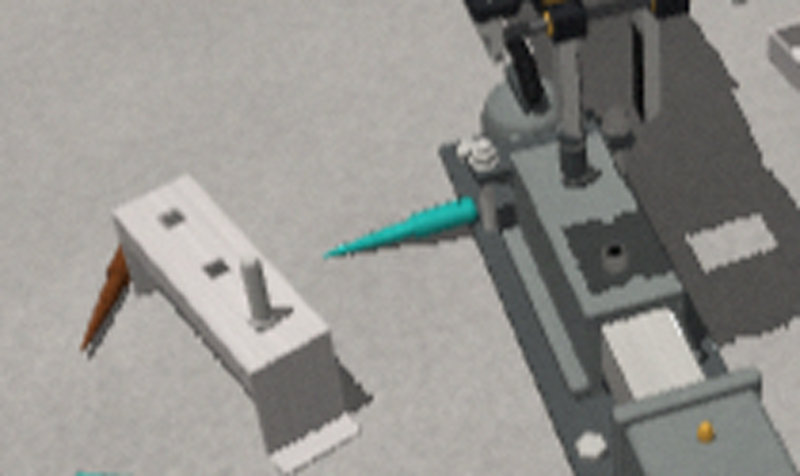

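Both heights check out. The camera reads about 1.3 mm low on known surfaces; corrected, the drift top is about 0.144 m (0.145 expected) and the bolt head top about 0.107 m (0.107 expected). The arm is clear, so I'm handing in.

```bash
python3 -c "
from station import ticket
print(ticket.hand_in())"
```

```text
the job is handed in; nothing more can be done
None
```

I drove the drift home in the front hole and left it standing there, then fitted the bolt in the rear hole with its head down on the casting. I handed the job in at about 16 s on the robot's clock.

- **Drift:** Looking down the hole, the shaft sat about 8 mm out of line towards the ball cup (-x). I entered the drift tilted about 4° and straightened it as it went down. The wrist force in z peaked at about 23 N, against the seated shoulder.
- **Bolt:** It went through the casting and shaft with almost no force and seated at about 13 N.
- **Last checks:** With the arm clear, the final pictures show both standing in place. Corrected for the camera reading about 1.3 mm low, the drift top is about 0.144 m (0.145 expected). The bolt head top is about 0.107 m, as expected.
- **Look-alikes:** The brown and the two turquoise look-alikes, which started balanced on their points, fell over on their own early on. The arm was far away with no contact force, so I left them where they lay on the bench. The punch is still in the rack.
- **Disagreement:** The gripper read about 16.7 mm on the 18 mm bolt head. It had also read slightly low on the drift, so I put it down to the gripper reading low. The pictures showed the bolt held straight.

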